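# Make up the sample stack on the carrying plate

## Robot

A 7-joint arm with a two-finger parallel gripper is mounted at the origin on the work surface; the furniture and walls round the work are solid. World frame = base frame: x ahead of the robot, y to its left, z up, the work surface at z = 0. Lengths are in mm, angles in rad, forces in N, time in s.
With the tool pointing down it reaches from about 425 to 800 mm from the base axis. Payload 8.3 kg.
Tool frame: the origin (TCP) lies at the very end of the fingers, on their centre line; the grasp point (between the pads) lies env.tcp_to_grasp behind it (env.tcp_to_grasp is the distance from the TCP to the grasp point, in mm); z points along the fingers, y is the direction in which the jaws open and shut (so a half turn about z gives the same grasp; the last joint's range is limited). The gripper opens to 85 mm and grips with 20 to 120 N. Pads are 22 mm wide; open, the fingers measure 114 mm over their backs; the gripper's body (76 mm by 85 mm) begins 54 mm behind the grasp point. The pads swing forward as they close: fully open they stand 13 mm farther back than shut.
Start: joints at [1.15, 0.383, 0.016, 1.37, -0.006, 1.388, -0.046], TCP at [218.92, -585.386, 231.279] pointing down, gripper open.
Joint ranges: [-2.95, 2.95], [-0.25, 2.06], [-1.52, 1.56], [0.18, 2.33], [-1.44, 4.58], [0.02, 2.06], [-3.01, 3.01]. Speed limits (rad/s): [2.39, 2.39, 3.01, 3.01, 3.14, 3.14, 3.14].

## Interface

Orientations are given as a unit quaternion [x, y, z, w].
In Python, from plant import env gives the robot as it stands.
- The arm moves only by the tool move_arm, never from a script. Its argument "moves" is a list of rows, each a list of 2 entries, a list of its own where there are three numbers: the shift along the tool's x, y, z in m, then the turn, a rotation vector about the tool's x, y, z in degrees. A call has 1 to 12 rows; each row is the pose to reach, as a shift and turn from the pose commanded when the call began, along the tool's axes at that moment; what a row does not reach only later rows make up. A row lasts 1/8 s, in which the tool goes at most 62.5 mm and 10.7 degrees, less where a joint would pass 70% of its speed; a pose out of reach is approached as far as the arm can. A call with a gripper value outside its range is refused whole. "claw" is the opening in per cent of the stroke, from 0 (shut) to 100 (fully open), set as the call begins (left out, the last holds). The fingers move at their own pace and stop on an object; "grip_force" is the grip in N (left out, the last holds). Time passes only in rows, so rows that repeat a pose let the fingers close. It gives the time, the measured TCP pose, the force and the opening at its end, in the units of the state.
- env.sense(): the state, without advancing time (a new reading comes with each control period).
- env.get_image(name): name is "scene" or "top"; returns the picture (384x512x3 uint8, red, green, blue); there is no depth.
- env.camera_params(name): a dict with "fx", "fy", "cx", "cy" (pixels), "world_from_camera" (4x4, takes a point from camera to world coordinates). Camera axes: x right, y up, looking along -z (the intrinsics and any distortion apply to the point x, -y, -z); pixel columns grow to the right and rows downward; lengths in mm; the calibration is good to about 2 mm. A picture is of the moment at which its call begins. camera_params takes no time and is no camera call.
- env.close_job(): hands the job in, once; it reports no verdict.
Trained networks look in the newest picture that a camera, given by its name, has taken for a name from the list of things; names that differ only in an ending like _2 or _b are one class to them, and where a whole thing is asked for, a point or a joint stands for the part that bears it (a point fixed in the world has none). Each returns a list of dicts, best first, with "conf" (0 to 1); they miss things now and then, are a little off and sometimes report something else, mostly with a low value. They report only what shows in the picture. A call takes as long as a camera call.
- env.masks_of(camera, query): "pixels" (384x512 bool, what is visible of it) and "rect" ([left, top, width, height] in pixels, round what is visible of it).
The state is a dict: "t": time; "qpos": joint angles; "joint_velocities": joint speeds; "tau": joint torques, N m; "tcp_pos": TCP position; "ee_rot": TCP orientation; "wrist_force": force on the tool from outside, world axes, zero at the start; "ft_torque": the same for the moment, N m; "gripper_width": finger opening in mm.
Only numpy, scipy, OpenCV 4.12 (cv2) and the standard library are available. Lean on these libraries where they do the work, as an engineer would, in place of code of your own. Each camera call takes 0.05 s, during which the arm holds its last target.

## Task

Make up the sample stack for the next bench on the aluminium carrying plate, from the bottom up and one piece at a time, letting go of each before fetching the next: first the purple chip box flat between the corner stops, then the chip tray with the clear lid on the box, then the glass dish on the tray, and last the black loupe standing inside the dish. Keep every piece level and centred over the one below, set each down without dropping it, and do not tip the glass dish. The open chip tray without a lid and the metal cup are not part of the stack: leave them where they are.

Things in the scene. Friction and masses are not known exactly. Their poses are not given: they have to be found in the camera images.
- carry_plate: The target: bare aluminium carrying plate 92 x 92 mm, 4 mm thick, fixed to the bench, with a dark L-shaped stop at each corner that rises 5 mm above the plate (legs 21 mm long, 5 mm thick). Clear square between the stops 80 x 80 mm; the middle 48 mm of each side is open. Origin: centre of the underside, on the bench; z up, x and y along its edges.
- chip_box: Shut purple translucent chip box with flat square top, 62 x 62 mm over the walls (65 mm along x with its hinge and catch), 16 mm high, about 20 to 30 g, loose; its lid stays shut. The only purple thing on the open bench. Origin: centre of the underside; z up, x and y square to the walls.
- lidded_pack: Chip tray (waffle pack) with its lid on: black square tray under a clear, whitish lid, 51 x 51 mm, 9 mm high, loose, lid fixed on, flat on top. Origin: centre of the underside; z up, x and y square to its sides.
- glass_dish: Open round clear glass dish with two small dies in it, 55 mm outside diameter, 12 mm high; inside about 47 mm wide and its floor 2 mm above its underside; loose. Origin: centre of the underside, z up.
- loupe: Round black loupe standing on end, 36 mm largest diameter, 36 mm high, loose. Origin: centre of the underside, z up; it must stay this way up.
- open_pack: Bystander, leave alone: open black chip tray (waffle pack) without lid, chips showing, 51 x 51 mm, 6 mm high, loose. Origin: centre of the underside. All pieces start flat on the bench, z = 0. Fixed things round the work: blue drawer cabinet 170 mm tall (right), low vice 50 mm and bottle 142 mm (middle back), rail (back), tall red machine (left).
- metal_cup: Bystander, leave alone: round bare-aluminium parts cup, empty, flaring to 57 mm at the rim, 24 mm high, loose. Origin: centre of the underside.

How it is judged:
By the outcome, as a careful person would: the job done as asked, in the order asked, and still so for the second after the job is handed in, with the robot touching nothing.
It also fails if it takes over 112 s, if anything falls off the work surface, if the arm or the gripper's body presses on something with over 40 N, if the wrist force passes 120 N, or if a joint passes its speed limit or range.

## Working session

There is one attempt and no reset: what is moved stays moved. The work goes in short steps, Python scripts to look and compute and a tool call to move; the robot and the scene stay as the last step left them, time stands still between calls to the robot, and variables do not carry over. Pictures are saved under pics/ and viewed, and the job is handed in when it is done.

Besides the shell and the picture viewer there is one more tool, called after "Request:" as name([rows], argument=value, ...), one row to a line, values as JSON. move_arm: Moves the arm, as the interface text tells. Its arguments: {"type":"object","properties":{"moves":{"type":"array"},"claw":{"type":"number"},"grip_force":{"type":"number"}},"required":["moves"]}

```bash
ls; mkdir -p pics
python3 - <<'E'
from plant import env
import cv2,numpy as np
print(env.sense(), env.tcp_to_grasp)
for n in ("scene","top"):
    im=env.get_image(n); cv2.imwrite(f"pics/{n}0.png",im[:,:,::-1])
    print(n,env.camera_params(n))
    for q in ["carry_plate","chip_box","lidded_pack","glass_dish","loupe","open_pack","metal_cup"]:
        print(q,[(round(m["conf"],2),np.round(m["rect"]).tolist()) for m in env.masks_of(n,q)])
E
```

```text
pics
{'t': 0.0, 'qpos': array([ 1.15011063,  0.38426787,  0.01639847,  1.37115798, -0.00632172,
        1.38822207, -0.04650145]), 'joint_velocities': array([-4.60256170e-04,  1.43141389e-04, -6.02721426e-04, -2.04197243e-05,
       -1.13932751e-03,  2.92542023e-04,  6.03512987e-04]), 'tau': array([ 8.79131712e-04, -6.27595067e+01,  8.44410080e-01, -3.71818256e+01,
        1.64621207e-02,  1.44321006e-02, -4.66735548e-05]), 'tcp_pos': array([ 218.72282456, -584.93126751,  230.25882125]), 'ee_rot': array([ 9.84037641e-01,  1.77957621e-01, -1.91363550e-04, -9.84641034e-04]), 'wrist_force': array([0.22193063, 0.35099552, 0.30604207]), 'ft_torque': array([ 0.02312612, -0.00131298, -0.01784471]), 'gripper_width': 85.74594468198181} 18.700000000000003
scene {'fx': 391.36131942279326, 'fy': 391.36131942279326, 'cx': 248.95642644221775, 'cy': 189.49050115284624, 'world_from_camera': array([[ 1.59624398e-01, -6.67216035e-01,  7.27559492e-01,
         1.13351957e+03],
       [ 9.87177298e-01,  1.07127898e-01, -1.18341017e-01,
        -5.97026609e+01],
       [ 1.01710523e-03,  7.37120327e-01, 
[... 524 characters left out ...]
.99792714919835, 'cy': 194.19132714199176, 'world_from_camera': array([[-1.53226354e-03,  9.97987505e-01, -6.33923697e-02,
         3.44370398e+02],
       [-9.99991373e-01, -1.28441526e-03,  3.95031673e-03,
         7.47357569e+01],
       [ 3.86094461e-03,  6.33978757e-02,  9.97980863e-01,
         1.10339360e+03],
       [ 0.00000000e+00,  0.00000000e+00,  0.00000000e+00,
         1.00000000e+00]])}
carry_plate [(0.63, [168.0, 142.0, 29.0, 26.0])]
chip_box [(0.73, [190.0, 185.0, 26.0, 25.0])]
lidded_pack [(0.74, [286.0, 174.0, 20.0, 23.0])]
glass_dish [(0.64, [214.0, 148.0, 17.0, 18.0])]
loupe []
open_pack [(0.81, [134.0, 184.0, 22.0, 20.0])]
metal_cup [(0.55, [348.0, 220.0, 25.0, 17.0])]
```

Run:
```python
import cv2
a=cv2.imread("pics/top0.png"); s=cv2.imread("pics/scene0.png")
cv2.imwrite("pics/top0z.png",cv2.resize(a[110:260,110:390],None,fx=2.8,fy=2.8,interpolation=cv2.INTER_CUBIC))
cv2.imwrite("pics/top0f.png",a)
cv2.imwrite("pics/scene0z.png",cv2.resize(s[140:260,170:410],None,fx=3.3,fy=3.3,interpolation=cv2.INTER_CUBIC))
```

```text
(no output)
```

View pics/top0z.png

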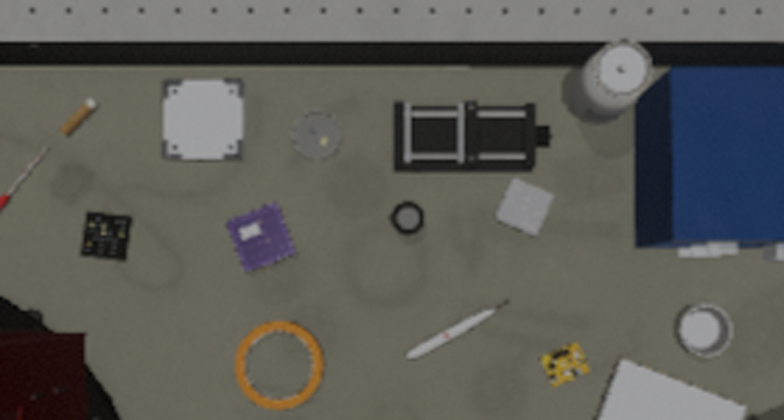

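View pics/scene0z.png

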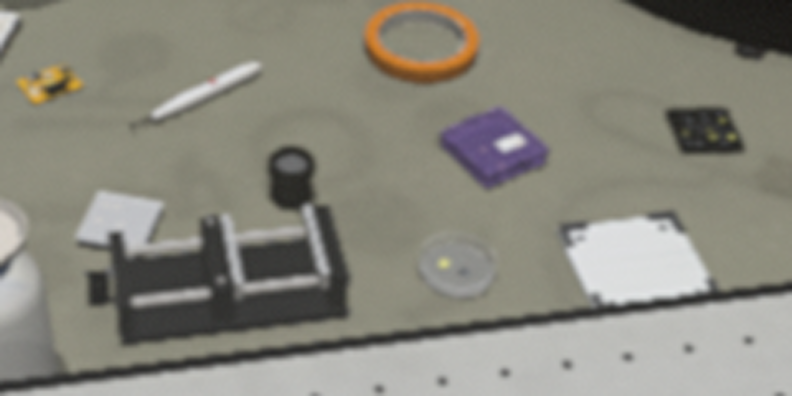

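View pics/top0f.png

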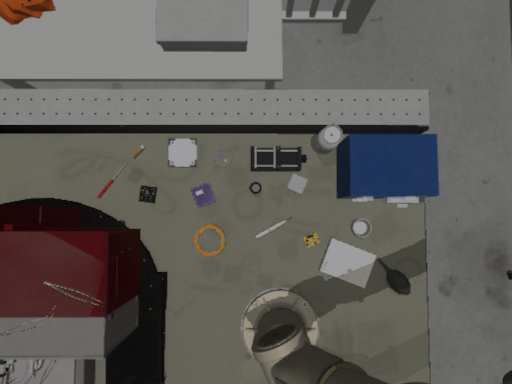

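View pics/scene0.png

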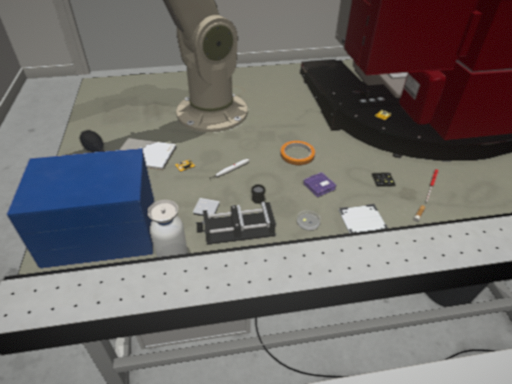

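```bash
cat > h.py <<'E'
import numpy as np,cv2
from scipy.optimize import minimize
from plant import env
DIM=dict(carry_plate=('b',92,92,0,4),chip_box=('b',65,62,0,16),lidded_pack=('b',51,51,0,9),open_pack=('b',51,51,0,6),
 glass_dish=('c',55,55,0,12),loupe=('c',36,36,0,36),metal_cup=('c',57,57,0,24))
def proj(P,cp):
    T=np.linalg.inv(cp["world_from_camera"]); p=P@T[:3,:3].T+T[:3,3]
    return np.c_[cp["cx"]+cp["fx"]*p[:,0]/-p[:,2], cp["cy"]-cp["fy"]*p[:,1]/-p[:,2]]
def unproj(u,v,z,cp):
    W=cp["world_from_camera"]; d=W[:3,:3]@np.array([(u-cp["cx"])/cp["fx"],-(v-cp["cy"])/cp["fy"],-1.])
    o=W[:3,3]; return o+d*(z-o[2])/d[2]
def pts(n,x,y,yaw,zb=0):
    k,a,b,_,h=DIM[n]
    if k=='b': q=np.array([[a,b],[-a,b],[-a,-b],[a,-b]])/2.
    else:
        t=np.linspace(0,2*np.pi,40,endpoint=False); q=a/2*np.c_[np.cos(t),np.sin(t)]
    c,s=np.cos(yaw),np.sin(yaw); q=q@np.array([[c,s],[-s,c]])+[x,y]
    return np.r_[np.c_[q,np.full(len(q),zb)],np.c_[q,np.full(len(q),zb+h)]]
S=8
def sil(n,p,cp,box,zb=0):
    l,t,r,b=box
    uv=(proj(pts(n,*p,zb=zb),cp)+.5-[l,t])*S
    im=np.zeros(((b-t)*S,(r-l)*S),np.uint8)
    hull=cv2.convexHull(uv.astype(np.float32)).reshape(-1,2)
    cv2.fillConvexPoly(im,np.round(hull*16).astype(np.int32),255,shift=4)
    return cv2.resize(im,(r-l,b-t),interpolation=cv2.INTER_AREA)/255.
def fit(n,masks,cps,zb=0,p0=None):
    """masks: list of bool arrays"""
    dat=[]
    for m,cp in zip(masks,cps):
        ys,xs=np.nonzero(m); box=(xs.min()-8,ys.min()-8,xs.max()+9,ys.max()+9)
        dat.append((m[box[1]:box[3],box[0]:box[2]].astype(float),cp,box,xs.mean(),ys.mean()))
    if p0 is None:
        g=unproj(dat[0][3],dat[0][4],DIM[n][4]/2+zb,cps[0]); p0=[g[0],g[1]]
    f=lambda p:sum(((d[0]-sil(n,(p[0],p[1],p[2]/20),d[1],d[2],zb))**2).sum() for d in dat)
    best=None
    for y0 in ([0] if DIM[n][0]=='c' else np.arange(-.7,.71,.2)):
        r=minimize(f,[p0[0],p0[1],y0*20],method='Nelder-Mead',options=dict(initial_simplex=np.array([[p0[0],p0[1],y0*20],[p0[0]+4,p0[1],y0*20],[p0[0],p0[1]+4,y0*20],[p0[0],p0[1],y0*20+4]])))
        if best is None or r.fun<best.fun: best=r
    return best.x[0],best.x[1],best.x[2]/20,best.fun
E
cat > m.py <<'E'
from h import *
cps={c:env.camera_params(c) for c in("top","scene")}
ims={c:env.get_image(c) for c in cps}
ov={c:cv2.resize(ims[c],None,fx=4,fy=4,interpolation=cv2.INTER_CUBIC)[:,:,::-1].copy() for c in cps}
for q in ["carry_plate","chip_box","lidded_pack","glass_dish","loupe","open_pack"]:
    ms={}
    for c in cps:
        r=env.masks_of(c,q)
        if r: ms[c]=r[0]["pixels"]
    if q=="loupe" and "top" not in ms:
        g=ims["top"].astype(int).sum(2); m=np.zeros(g.shape,bool); m[180:196,247:265]=g[180:196,247:265]<190
        ms["top"]=cv2.morphologyEx(m.astype(np.uint8),cv2.MORPH_CLOSE,np.ones((5,5)))>0
    for sel in (["top"],["scene"],["top","scene"]):
        sel=[s for s in sel if s in ms]
        if not sel: continue
        x,y,w,e=fit(q,[ms[s] for s in sel],[cps[s] for s in sel])
        print(q,sel,"%.1f %.1f yaw %.1fdeg res %.1f"%(x,y,np.degrees(w),e))
    for c in cps:
        P=pts(q,x,y,w); 
        for half in (P[:len(P)//2],P[len(P)//2:]):
            cv2.polylines(ov[c],[np.round((proj(half,cps[c])+.5)*4*8).astype(np.int32)],True,(0,0,255),1,shift=3)
cv2.imwrite("pics/ovt.png",ov["top"][470:850,500:1280]); cv2.imwrite("pics/ovs.png",ov["scene"][640:960,720:1500])
E
python3 m.py
```

```text
carry_plate ['top'] 548.1 311.1 yaw 0.6deg res 92.6
carry_plate ['scene'] 531.1 310.4 yaw -1.2deg res 194.6
carry_plate ['top', 'scene'] 544.4 310.7 yaw 0.5deg res 328.8
chip_box ['top'] 412.8 244.1 yaw 24.7deg res 43.1
chip_box ['scene'] 409.9 242.1 yaw 14.3deg res 94.0
chip_box ['top', 'scene'] 412.2 243.2 yaw 21.2deg res 142.3
lidded_pack ['top'] 447.5 -53.2 yaw -23.1deg res 11.6
lidded_pack ['scene'] 446.8 -56.4 yaw 70.1deg res 104.6
lidded_pack ['top', 'scene'] 447.1 -54.5 yaw -22.4deg res 126.1
glass_dish ['top'] 530.1 181.3 yaw 5.6deg res 8.0
glass_dish ['scene'] 529.1 179.6 yaw 6.7deg res 8.1
glass_dish ['top', 'scene'] 529.4 180.1 yaw 6.8deg res 22.2
loupe ['top'] 432.8 78.2 yaw 7.5deg res 7.7
loupe ['scene'] 431.4 75.9 yaw 13.4deg res 38.7
loupe ['top', 'scene'] 432.5 76.7 yaw 10.0deg res 53.4
open_pack ['scene'] 412.9 417.0 yaw -5.8deg res 14.3
open_pack ['scene'] 412.9 417.0 yaw -5.8deg res 14.3
```

View pics/ovt.png

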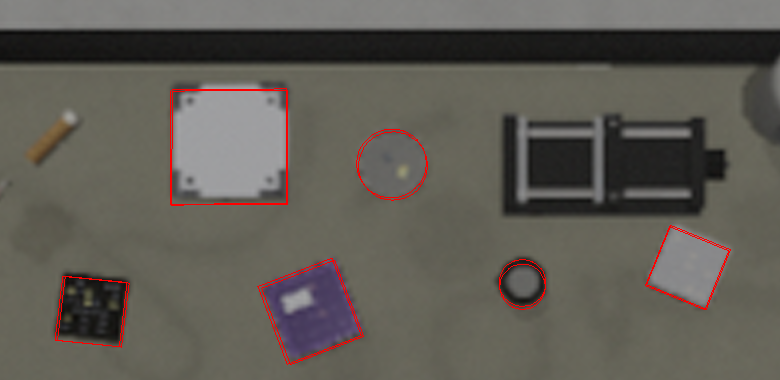

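View pics/ovs.png

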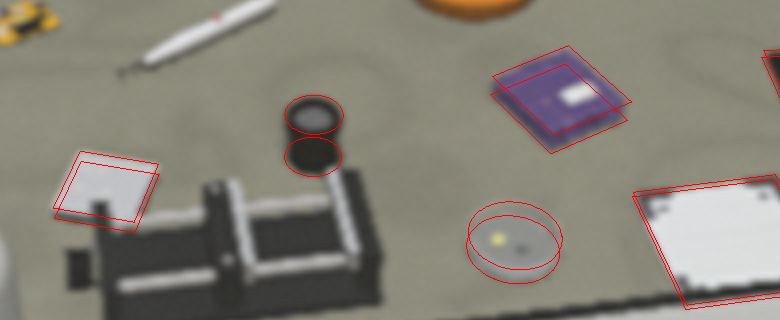

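```bash
cat > m2.py <<'E'
from h import *
a=cv2.imread("pics/top0.png")[:,:,::-1].astype(int); s=cv2.imread("pics/scene0.png")[:,:,::-1].astype(int)
cps={c:env.camera_params(c) for c in("top","scene")}
DIM["chip_box"]=('b',62,65,0,16)
def big(m):
    n,l,st,_=cv2.connectedComponentsWithStats(cv2.morphologyEx(m.astype(np.uint8),cv2.MORPH_CLOSE,np.ones((5,5)))); k=1+st[1:,4].argmax(); return l==k
def win(m,l,t,r,b):
    o=np.zeros_like(m); o[t:b,l:r]=m[t:b,l:r]; return big(o)
pt=win((a[...,2]-a[...,1])>12,180,175,225,220); ps=win((s[...,2]-s[...,1])>12,297,165,345,205)
for sel in ([pt],[ps],[pt,ps]):
    c=[cps["top"],cps["scene"]]; c=c if len(sel)==2 else ([c[0]] if sel[0] is pt else [c[1]])
    x,y,w,e=fit("chip_box",sel,c); print("box %.1f %.1f %.1f res %.1f"%(x,y,np.degrees(w),e))
lt=win(a.sum(2)>390,278,165,312,205)
x,y,w,e=fit("lidded_pack",[lt],[cps["top"]]); print("pack %.1f %.1f %.1f res %.1f"%(x,y,np.degrees(w),e), lt.sum())
pl=win(a.sum(2)>390,160,135,205,175)|win(a.sum(2)<230,160,137,205,175)
pl=(a.sum(2)>400); o=np.zeros_like(pl); o[137:172,163:202]=pl[137:172,163:202]
ys,xs=np.nonzero(o); print("plate bright bounds",xs.min(),xs.max(),ys.min(),ys.max(), unproj(xs.mean(),ys.mean(),4,cps["top"]))
print(unproj((xs.min()+xs.max())/2,(ys.min()+ys.max())/2,4,cps["top"]))
E
python3 m2.py
```

```text
box 414.4 241.6 -69.8 res 38.0
box 409.7 243.2 -68.8 res 61.6
box 412.3 242.4 -70.0 res 108.5
pack 449.6 -56.1 63.2 res 40.4 218
plate bright bounds 168 196 139 166 [547.93415157 308.32045703   4.        ]
[547.6234782  309.15230992   4.        ]
```

Run:
```python
import cv2,numpy as np
a=cv2.imread("pics/top0.png"); s=cv2.imread("pics/scene0.png")
A=cv2.resize(a[178:218,183:223],(400,400),interpolation=cv2.INTER_CUBIC)
B=cv2.resize(s[165:205,300:340],(400,400),interpolation=cv2.INTER_CUBIC)
cv2.imwrite("pics/box.png",np.hstack([A,B]))
```

```text
(no output)
```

View pics/box.png

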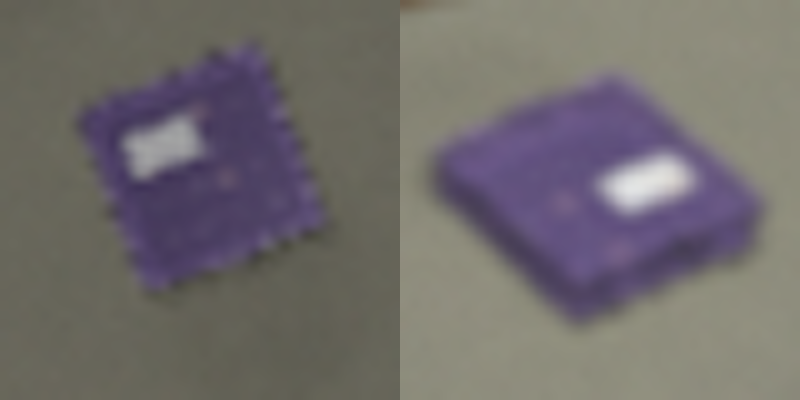

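```bash
cat > t.py <<'E'
import sys,numpy as np
from scipy.spatial.transform import Rotation as R
from plant import env
s=env.sense(); r=R.from_quat(s["ee_rot"]); p=s["tcp_pos"]; M=r.as_matrix()
ya=np.degrees(np.arctan2(M[1,1],M[0,1]))
print("t %.2f tcp %s yaw_y %.2f tiltz %s F %s w %.1f q %s"%(s["t"],np.round(p,1),ya,np.round(np.degrees(M[:2,2]),2),np.round(s["wrist_force"],1),s["gripper_width"],np.round(s["qpos"],2)))
a=sys.argv[1:]
for i in range(0,len(a),4):
    x,y,z,w=map(float,a[i:i+4]); w=np.radians(w)
    Y=np.array([np.cos(w),np.sin(w),0]); Z=np.array([0,0,-1.]); T=np.c_[np.cross(Y,Z),Y,Z]
    print("shift m",np.round(M.T@(np.array([x,y,z])-p)/1000,4),"turn",np.round(np.degrees((r.inv()*R.from_matrix(T)).as_rotvec()),2))
E
python3 t.py 470 -140 231 -69.5 412.7 242.7 200 -69.2 412.7 242.7 100 -69.2
```

```text
t 1.50 tcp [ 218.9 -585.4  231.3] yaw_y -69.49 tiltz [0. 0.] F [ 0.2  0.2 -0.4] w 85.2 q [ 1.15  0.38  0.02  1.37 -0.01  1.39 -0.05]
shift m [ 3.912e-01 -3.292e-01  3.000e-04] turn [-0.   -0.    0.01]
shift m [ 0.4716 -0.7077  0.0313] turn [-0.   -0.   -0.29]
shift m [ 0.4716 -0.7077  0.1313] turn [-0.   -0.   -0.29]
```

Request:
move_arm([
  [[0.391,-0.329,0],[0,0,0]],
  [[0.391,-0.329,0],[0,0,0]],
  [[0.391,-0.329,0],[0,0,0]],
  [[0.391,-0.329,0],[0,0,0]],
  [[0.391,-0.329,0],[0,0,0]],
  [[0.391,-0.329,0],[0,0,0]],
  [[0.391,-0.329,0],[0,0,0]],
  [[0.391,-0.329,0],[0,0,0]],
  [[0.391,-0.329,0],[0,0,0]],
  [[0.472,-0.708,0.031],[0,0,0]],
  [[0.472,-0.708,0.031],[0,0,0]],
  [[0.472,-0.708,0.031],[0,0,0]],
], claw=100, grip_force=30)

```text
t: 3.0
tcp_pos: [442.1, 45.4, 216.5]
ee_rot: [0.984, 0.177, 0.0, 0.0]
wrist_force: [1.0, 0.3, 0.4]
gripper_width: 85.6
```

```bash
python3 t.py 412.7 242.7 200 -69.2 412.7 242.7 80 -69.2
```

```text
t 3.00 tcp [442.1  45.4 216.5] yaw_y -69.60 tiltz [ 0.05 -0.02] F [1.  0.3 0.4] w 85.6 q [ 0.37  0.03 -0.54  1.84  0.01  1.28 -1.4 ]
shift m [ 0.0412 -0.1951  0.0163] turn [ 0.04 -0.04 -0.4 ]
shift m [ 0.0411 -0.1952  0.1363] turn [ 0.04 -0.04 -0.4 ]
```

Request:
move_arm([
  [[0.041,-0.195,0.016],[0,0,0]],
  [[0.041,-0.195,0.016],[0,0,0]],
  [[0.041,-0.195,0.016],[0,0,0]],
  [[0.041,-0.195,0.076],[0,0,0]],
  [[0.041,-0.195,0.136],[0,0,0]],
  [[0.041,-0.195,0.136],[0,0,0]],
  [[0.041,-0.195,0.136],[0,0,0]],
])

```text
t: 3.88
tcp_pos: [413.9, 241.8, 82.4]
ee_rot: [0.984, 0.178, 0.001, -0.0]
wrist_force: [0.7, 0.6, 1.7]
gripper_width: 85.7
```

```bash
python3 t.py 412.7 242.7 30 -69.2
python3 - <<'E'
from h import *
for c,b in (("top",(160,120,260,220)),("scene",(270,120,370,220))):
    im=env.get_image(c); l,t,r,bb=b
    z=cv2.resize(im[t:bb,l:r],None,fx=5,fy=5,interpolation=cv2.INTER_CUBIC)[:,:,::-1].copy()
    cp=env.camera_params(c); p=env.sense()["tcp_pos"][None]
    uv=(proj(p,cp)[0]+.5-[l,t])*5; cv2.circle(z,(int(uv[0]),int(uv[1])),4,(0,0,255),1)
    cv2.imwrite(f"pics/g1{c}.png",z)
a=cv2.imread("pics/g1top.png");b=cv2.imread("pics/g1scene.png");cv2.imwrite("pics/g1.png",cv2.resize(np.hstack([a,b]),(800,400)))
E
```

```text
t 3.88 tcp [413.9 241.8  82.4] yaw_y -69.55 tiltz [0.1  0.05] F [0.7 0.6 1.7] w 85.7 q [ 0.04  0.29 -0.73  1.92  0.22  1.01 -2.  ]
shift m [-0.0009 -0.0013  0.0524] turn [-0.02 -0.11 -0.35]
```

View pics/g1.png

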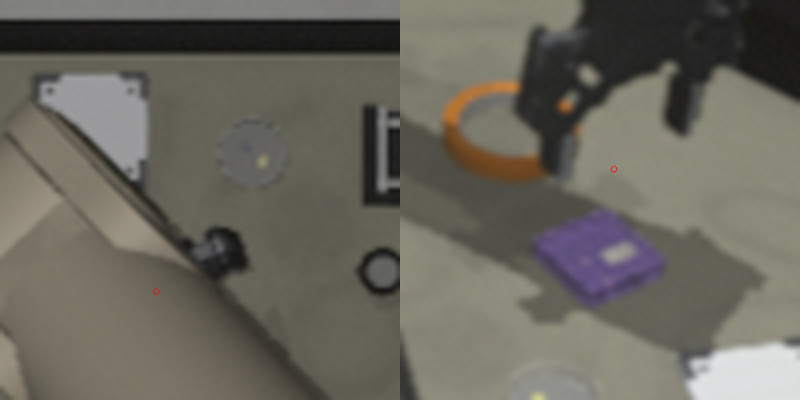

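Request:
move_arm([
  [[-0.001,-0.001,0.03],[0,0,0]],
  [[-0.001,-0.001,0.06],[0,0,0]],
  [[-0.001,-0.001,0.075],[0,0,0]],
  [[-0.001,-0.001,0.08],[0,0,0]],
  [[-0.001,-0.001,0.08],[0,0,0]],
  [[-0.001,-0.001,0.08],[0,0,0]],
])

```text
t: 4.72
tcp_pos: [412.0, 242.6, 1.4]
ee_rot: [0.984, 0.178, 0.001, -0.0]
wrist_force: [-0.6, -0.8, 0.5]
gripper_width: 85.2
```

```bash
python3 t.py 412.7 242.7 0 -69.2
```

```text
t 4.72 tcp [412.  242.6   1.4] yaw_y -69.50 tiltz [0.09 0.04] F [-0.6 -0.8  0.5] w 85.2 q [-0.02  0.41 -0.67  1.99  0.34  0.85 -2.1 ]
shift m [0.0006 0.0002 0.0014] turn [-0.01 -0.1  -0.3 ]
```

Request:
move_arm([
  [[0,0,0],[0,0,0]],
  [[0,0,0],[0,0,0]],
  [[0,0,0],[0,0,0]],
  [[0,0,0],[0,0,0]],
  [[0,0,0],[0,0,0]],
  [[0,0,0],[0,0,0]],
], claw=55, grip_force=30)

```text
t: 5.48
tcp_pos: [411.7, 242.4, 1.0]
ee_rot: [0.984, 0.178, 0.0, -0.0]
wrist_force: [-1.7, -0.4, 7.0]
gripper_width: 60.5
```

```bash
python3 t.py 412.7 242.7 50 -69.2
```

```text
t 5.47 tcp [411.7 242.4   1. ] yaw_y -69.50 tiltz [0.05 0.01] F [-1.7 -0.4  7. ] w 60.5 q [-0.02  0.41 -0.67  1.99  0.34  0.85 -2.1 ]
shift m [ 0.0011  0.0001 -0.049 ] turn [ 0.01 -0.05 -0.3 ]
```

Request:
move_arm([
  [[0,0,-0.01],[0,0,0]],
  [[0,0,-0.04],[0,0,0]],
  [[0,0,-0.07],[0,0,0]],
  [[0,0,-0.07],[0,0,0]],
])

```text
t: 5.98
tcp_pos: [412.8, 243.2, 73.0]
ee_rot: [0.984, 0.178, 0.002, -0.001]
wrist_force: [-0.1, -0.2, -0.4]
gripper_width: 60.9
```

```bash
cat > v.py <<'E'
import sys
from h import *
# usage: v.py name x y [z]: crop both around world point
n=sys.argv[1]; P=np.array([list(map(float,sys.argv[2:5]))]); Z=[]
for c in("top","scene"):
    im=env.get_image(c); cp=env.camera_params(c); u,v=proj(P,cp)[0].astype(int); h=32
    u=min(max(u,h),512-h); v=min(max(v,h),384-h)
    Z.append(cv2.resize(im[v-h:v+h,u-h:u+h],(400,400),interpolation=cv2.INTER_CUBIC)[:,:,::-1]); print(c,"crop left,top",u-h,v-h,"scale",400/64)
cv2.imwrite(f"pics/{n}.png",np.hstack(Z))
E
python3 t.py 548 310 60 -90 548 310 7 -90;python3 v.py lift1 412 242 75
```

```text
t 5.97 tcp [412.8 243.2  73. ] yaw_y -69.50 tiltz [0.25 0.1 ] F [-0.1 -0.2 -0.4] w 60.9 q [ 0.04  0.3  -0.73  1.94  0.24  0.99 -2.01]
shift m [ 0.15   -0.0152  0.0137] turn [-0.06 -0.27 20.5 ]
shift m [ 0.1497 -0.0152  0.0667] turn [-0.06 -0.27 20.5 ]
top crop left,top 167 161 scale 6.25
scene crop left,top 290 131 scale 6.25
```

View pics/lift1.png

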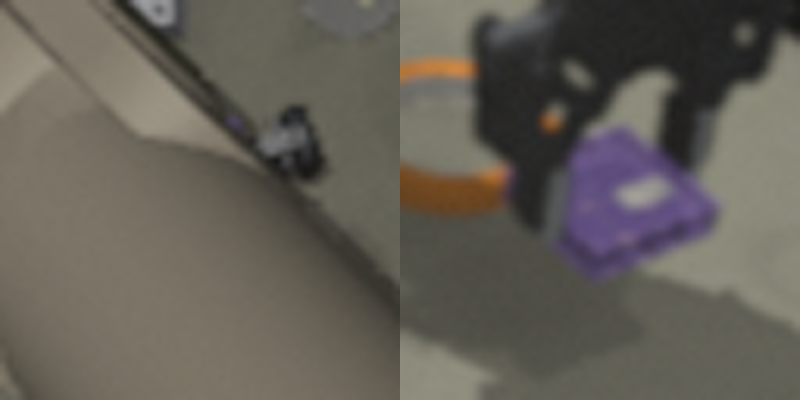

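Request:
move_arm([
  [[0.05,-0.005,0.01],[0,0,7]],
  [[0.1,-0.01,0.013],[0,0,14]],
  [[0.149,-0.015,0.013],[0,0,20.5]],
  [[0.149,-0.015,0.013],[0,0,20.5]],
  [[0.149,-0.015,0.013],[0,0,20.5]],
  [[0.149,-0.015,0.023],[0,0,20.5]],
  [[0.149,-0.015,0.033],[0,0,20.5]],
  [[0.149,-0.015,0.033],[0,0,20.5]],
  [[0.149,-0.015,0.033],[0,0,20.5]],
])

```text
t: 7.2
tcp_pos: [545.6, 308.3, 37.5]
ee_rot: [1.0, 0.0, 0.0, -0.0]
wrist_force: [0.1, 1.0, 0.2]
gripper_width: 60.9
```

```bash
python3 t.py 547 310 10 -90 ;python3 v.py pl1 547 310 30
```

```text
t 7.20 tcp [545.6 308.3  37.5] yaw_y -90.00 tiltz [0.01 0.  ] F [0.1 1.  0.2] w 60.9 q [-0.16  0.61 -0.57  1.57  0.36  1.07 -2.39]
shift m [ 0.0014 -0.0017  0.0275] turn [-0.   -0.01  0.  ]
top crop left,top 147 119 scale 6.25
scene crop left,top 332 179 scale 6.25
```

View pics/pl1.png

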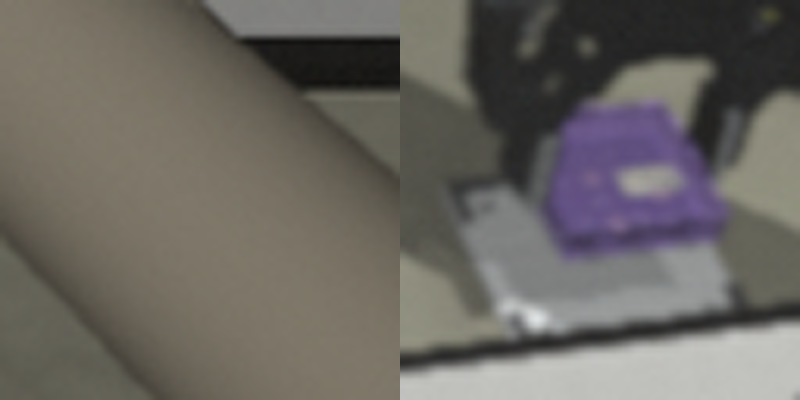

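Request:
move_arm([
  [[0.001,-0.002,0.01],[0,0,0]],
  [[0.001,-0.002,0.02],[0,0,0]],
  [[0.001,-0.002,0.026],[0,0,0]],
  [[0.001,-0.002,0.029],[0,0,0]],
  [[0.001,-0.002,0.03],[0,0,0]],
  [[0.001,-0.002,0.03],[0,0,0]],
])

```text
t: 8.05
tcp_pos: [546.7, 310.6, 7.6]
ee_rot: [1.0, 0.0, 0.0, -0.0]
wrist_force: [0.0, 0.6, -0.2]
gripper_width: 60.9
```

```bash
python3 t.py 547 310 5 -90 ;python3 v.py pl2 547 310 30
```

```text
t 8.05 tcp [546.7 310.6   7.6] yaw_y -90.00 tiltz [0.02 0.02] F [ 0.   0.6 -0.2] w 60.9 q [-0.17  0.65 -0.55  1.58  0.39  1.02 -2.41]
shift m [0.0003 0.0006 0.0026] turn [-0.02 -0.02  0.  ]
top crop left,top 147 119 scale 6.25
scene crop left,top 332 179 scale 6.25
```

View pics/pl2.png

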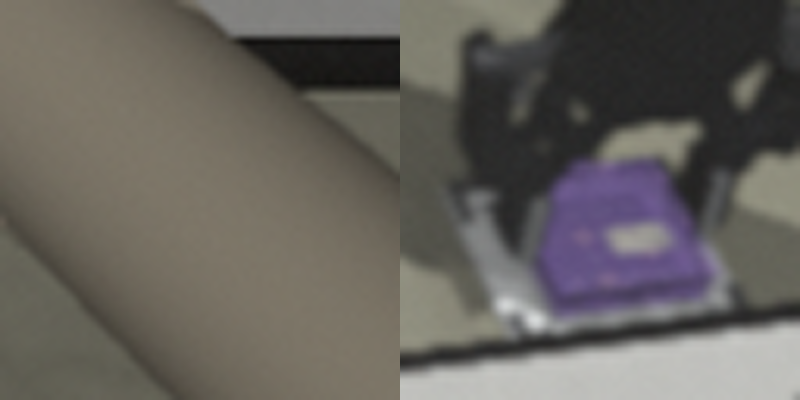

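```bash
cat > ov.py <<'E'
import sys
from h import *
# ov.py out cam cx cy cz half  then groups: name x y yawdeg zb
o,c=sys.argv[1:3]; X=list(map(float,sys.argv[3:6])); h=int(sys.argv[6]); cp=env.camera_params(c)
im=env.get_image(c); u,v=proj(np.array([X]),cp)[0].astype(int); S_=600//(2*h)
l,t=max(0,u-h),max(0,v-h)
z=cv2.resize(im[t:t+2*h,l:l+2*h],None,fx=S_,fy=S_,interpolation=cv2.INTER_CUBIC)[:,:,::-1].copy(); raw=z.copy()
g=sys.argv[7:]
for i in range(0,len(g),5):
    P=pts(g[i],float(g[i+1]),float(g[i+2]),np.radians(float(g[i+3])),float(g[i+4])); n=len(P)//2
    for q in (P[:n],P[n:]): cv2.polylines(z,[np.round((proj(q,cp)+.5-[l,t])*S_*8).astype(np.int32)],True,[(0,0,255),(0,255,0),(255,255,0),(0,255,255)][i//5%4],1,shift=3)
cv2.imwrite(f"pics/{o}.png",z)
E
python3 ov.py o1 scene 547 310 10 25 carry_plate 548 310 0 0 chip_box 547.7 310.6 0 6.6
```

```text
(no output)
```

View pics/o1.png

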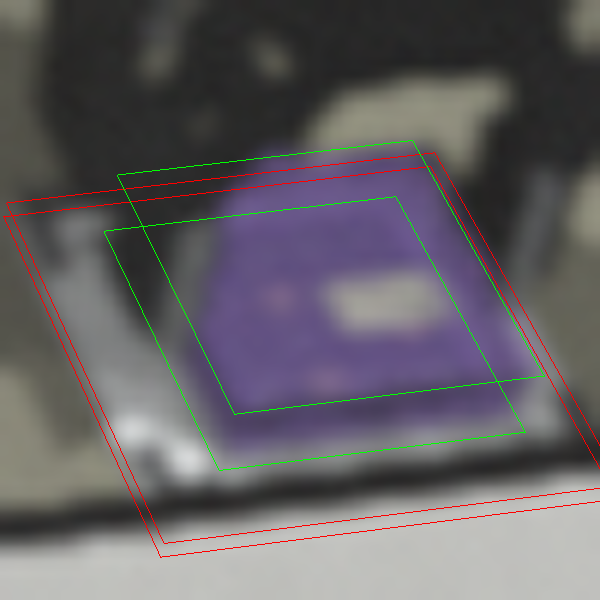

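Request:
move_arm([
  [[0,-0.0005,0.0015],[0,0,0]],
  [[0,-0.0005,0.0025],[0,0,0]],
  [[0,-0.0005,0.003],[0,0,0]],
  [[0,-0.0005,0.003],[0,0,0]],
])

```text
t: 8.7
tcp_pos: [546.7, 311.1, 5.1]
ee_rot: [1.0, 0.0, 0.0, -0.0]
wrist_force: [-2.4, -2.5, 5.4]
gripper_width: 60.6
```

Contact (5 N up). Release slowly.

Request:
move_arm([
  [[0,0,0],[0,0,0]],
  [[0,0,0],[0,0,0]],
  [[0,0,0],[0,0,0]],
  [[0,0,0],[0,0,0]],
], claw=95)

```text
t: 9.2
tcp_pos: [546.6, 310.9, 4.3]
ee_rot: [1.0, 0.0, -0.0, 0.0]
wrist_force: [0.3, 0.1, 1.0]
gripper_width: 81.0
```

Request:
move_arm([
  [[0,0,-0.03],[0,0,0]],
  [[0,0,-0.08],[0,0,0]],
  [[0,0,-0.12],[0,0,0]],
  [[-0.06,0,-0.12],[0,0,0]],
  [[-0.12,0.05,-0.12],[0,0,0]],
  [[-0.12,0.11,-0.12],[0,0,0]],
  [[-0.12,0.17,-0.12],[0,0,0]],
  [[-0.11,0.23,-0.12],[0,0,0]],
  [[-0.1,0.29,-0.12],[0,0,0]],
  [[-0.1,0.35,-0.12],[0,0,0]],
  [[-0.1,0.36,-0.12],[0,0,0]],
])

```text
t: 10.58
tcp_pos: [446.2, -53.9, 124.4]
ee_rot: [1.0, -0.004, -0.0, 0.001]
wrist_force: [-0.7, 1.1, -0.5]
gripper_width: 81.0
```

```bash
python3 t.py 448 -54.7 80 -112; python3 ov.py o2 top 547 310 10 25 carry_plate 548 310 0 0 chip_box 547.7 310.6 0 4;python3 ov.py o2s scene 547 310 10 25 carry_plate 548 310 0 0 chip_box 547.7 310.6 0 4
```

```text
t 10.57 tcp [446.2 -53.9 124.4] yaw_y -90.43 tiltz [-0.01 -0.07] F [-0.7  1.1 -0.5] w 81.0 q [ 0.47  0.12 -0.45  1.96  0.06  1.07 -1.58]
shift m [0.0018 0.0007 0.0444] turn [ 7.000e-02 -1.000e-02  2.157e+01]
```

View pics/o2.png

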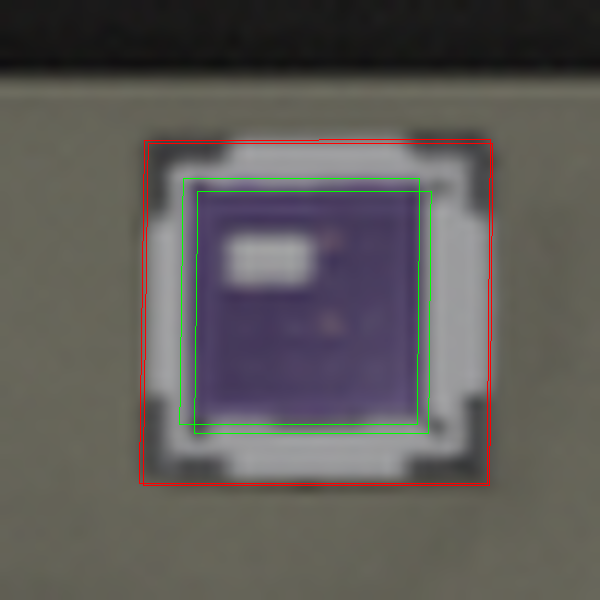

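View pics/o2s.png

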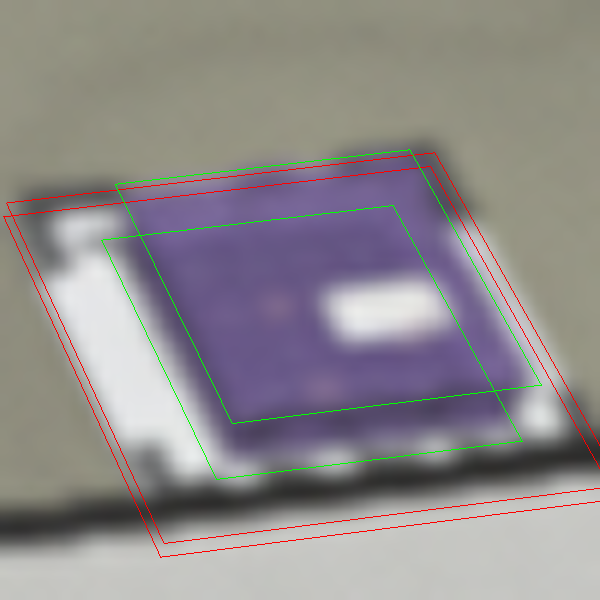

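```bash
cat > m3.py <<'E'
from h import *
cps={c:env.camera_params(c) for c in("top","scene")}
DIM["chip_box"]=('b',64,62,0,16)
for k in range(2):
  ims={c:env.get_image(c).astype(int) for c in cps}
  M=[]
  for c,(l,t,r,b) in (("top",(160,135,205,175)),("scene",(335,190,395,240))):
    a=ims[c]; m=(a[...,2]-a[...,1])>12; o=np.zeros_like(m); o[t:b,l:r]=m[t:b,l:r]
    M.append(cv2.morphologyEx(o.astype(np.uint8),cv2.MORPH_CLOSE,np.ones((5,5)))>0)
  for i,c in enumerate(cps):
    print(c,"%.1f %.1f %.2f %.1f"%fit("chip_box",[M[i]],[cps[c]],zb=4), M[i].sum())
  r=env.masks_of("top","chip_box")
  print("net %.1f %.1f %.2f %.1f"%fit("chip_box",[r[0]["pixels"]],[cps["top"]],zb=4))
E
python3 m3.py; python3 ov.py o3 top 448 -54.7 5 25 lidded_pack 448 -54.7 -22.5 0;python3 ov.py o3s scene 448 -54.7 5 25 lidded_pack 448 -54.7 -22.5 0
```

```text
top 549.4 312.1 -0.00 32.0 385
scene 545.6 313.0 -0.03 42.5 646Traceback (most recent call last):
  File "m3.py", line 13, in <module>
    print("net %.1f %.1f %.2f %.1f"%fit("chip_box",[r[0]["pixels"]],[cps["top"]],zb=4))
                                                    ~^^^
IndexError: list index out of range
```

View pics/o3s.png

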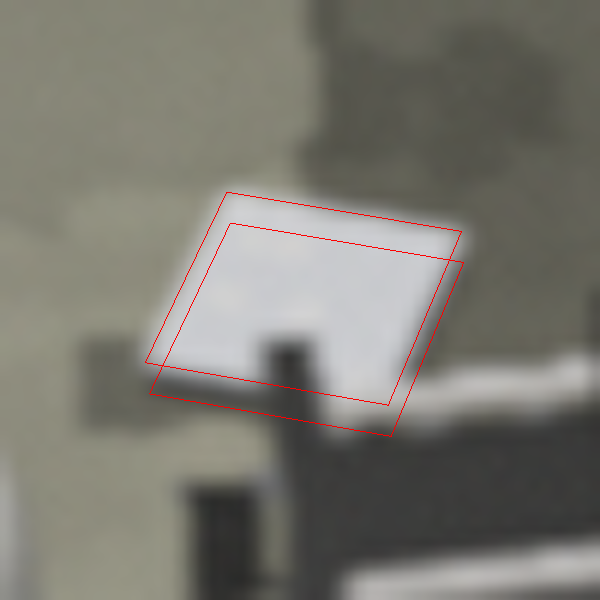

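Request:
move_arm([
  [[0.002,0.001,0.0],[0,0,10.5]],
  [[0.002,0.001,0.02],[0,0,21.5]],
  [[0.002,0.001,0.06],[0,0,21.5]],
  [[0.002,0.001,0.09],[0,0,21.5]],
  [[0.002,0.001,0.094],[0,0,21.5]],
  [[0.002,0.001,0.094],[0,0,21.5]],
], claw=82)

```text
t: 11.68
tcp_pos: [449.1, -49.4, 31.0]
ee_rot: [0.983, -0.186, 0.0, -0.0]
wrist_force: [-0.4, 0.2, 0.3]
gripper_width: 70.0
```

```bash
python3 t.py 448 -54.7 0 -112.5; python3 v.py p3 448 -54.7 20
```

```text
t 11.68 tcp [449.1 -49.4  31. ] yaw_y -111.43 tiltz [0.03 0.02] F [-0.4  0.2  0.3] w 70.0 q [ 0.41  0.26 -0.41  2.05  0.14  0.86 -2.02]
shift m [0.0009 0.0054 0.031 ] turn [-0.03 -0.02  1.07]
top crop left,top 265 151 scale 6.25
scene crop left,top 173 170 scale 6.25
```

View pics/p3.png

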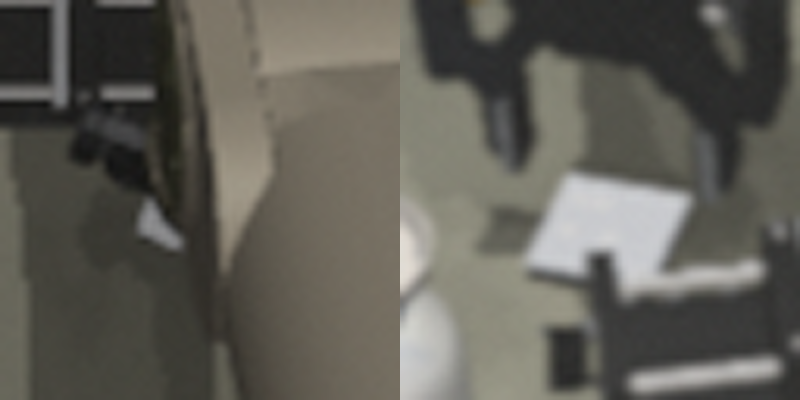

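Request:
move_arm([
  [[0.001,0.0055,0.01],[0,0,1]],
  [[0.001,0.0055,0.02],[0,0,1]],
  [[0.001,0.0055,0.028],[0,0,1]],
  [[0.001,0.0055,0.031],[0,0,1]],
  [[0.001,0.0055,0.031],[0,0,1]],
  [[0.001,0.0055,0.031],[0,0,1]],
])

```text
t: 12.52
tcp_pos: [447.8, -55.5, -0.4]
ee_rot: [0.981, -0.195, 0.0, -0.0]
wrist_force: [-0.3, -0.9, 0.5]
gripper_width: 70.1
```

```bash
python3 t.py 448 -54.7 0 -112.5; python3 v.py p4 448 -54.7 20
```

```text
t 12.53 tcp [ 4.478e+02 -5.550e+01 -4.000e-01] yaw_y -112.49 tiltz [0.02 0.  ] F [-0.3 -0.9  0.5] w 70.1 q [ 0.4   0.31 -0.4   2.07  0.17  0.79 -2.06]
shift m [-0.0001 -0.0008 -0.0004] turn [-0.01 -0.02  0.01]
top crop left,top 265 151 scale 6.25
scene crop left,top 173 170 scale 6.25
```

View pics/p4.png

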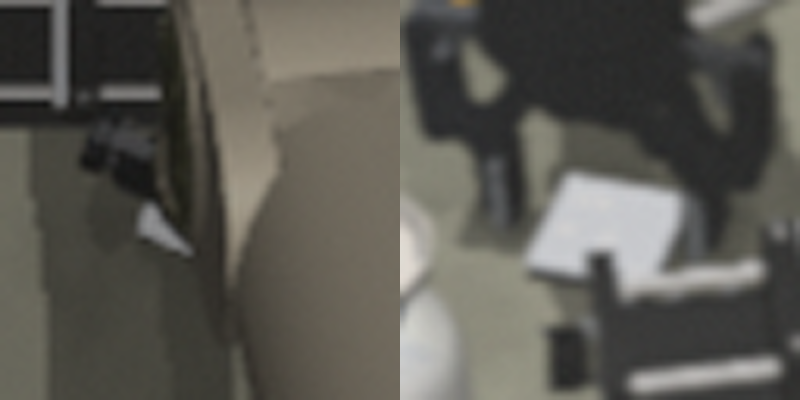

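Request:
move_arm([
  [[0,0,0],[0,0,0]],
  [[0,0,0],[0,0,0]],
  [[0,0,0],[0,0,0]],
  [[0,0,0],[0,0,0]],
  [[0,0,0],[0,0,0]],
], claw=45, grip_force=25)

```text
t: 13.25
tcp_pos: [447.8, -55.6, -0.3]
ee_rot: [0.981, -0.195, 0.0, 0.0]
wrist_force: [-1.6, -0.4, 5.9]
gripper_width: 50.6
```

```bash
python3 t.py 448 -54.7 100 -112.5; python3 v.py p5 448 -54.7 20
```

```text
t 13.25 tcp [ 4.478e+02 -5.560e+01 -3.000e-01] yaw_y -112.50 tiltz [ 0.03 -0.01] F [-1.6 -0.4  5.9] w 50.6 q [ 0.4   0.31 -0.4   2.07  0.17  0.79 -2.06]
shift m [-1.000e-04 -9.000e-04 -1.003e-01] turn [-0.   -0.03  0.  ]
top crop left,top 265 151 scale 6.25
scene crop left,top 173 170 scale 6.25
```

View pics/p5.png

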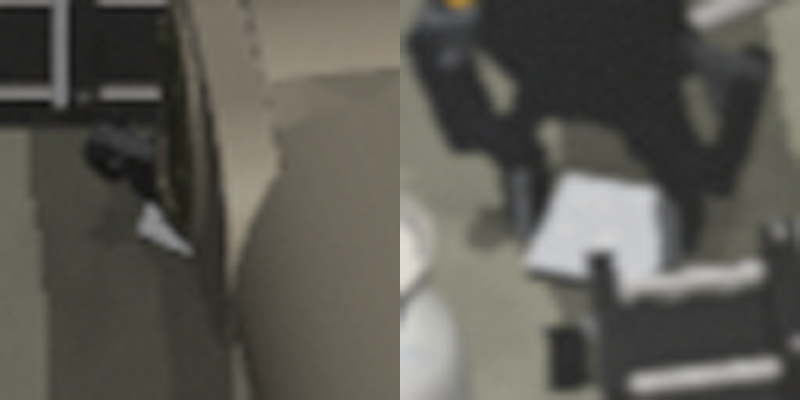

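Request:
move_arm([
  [[0,0,-0.01],[0,0,0]],
  [[0,0,-0.05],[0,0,0]],
  [[0,0,-0.1],[0,0,0]],
  [[0,0,-0.1],[0,0,0]],
  [[0,0,-0.1],[0,0,0]],
])

```text
t: 13.98
tcp_pos: [447.4, -55.7, 99.4]
ee_rot: [0.981, -0.195, 0.0, 0.0]
wrist_force: [0.0, -0.2, 0.3]
gripper_width: 50.5
```

```bash
python3 t.py 450 100 100 -112.5 547.5 311 80 -90; python3 v.py p6 448 -54.7 100
```

```text
t 13.97 tcp [447.4 -55.7  99.4] yaw_y -112.51 tiltz [ 0.02 -0.01] F [ 0.  -0.2  0.3] w 50.5 q [ 0.45  0.15 -0.42  1.98  0.07  1.02 -1.98]
shift m [-0.0572 -0.1448 -0.0006] turn [ 0.   -0.02 -0.01]
shift m [-0.0479 -0.3771  0.0193] turn [ 1.000e-02 -2.000e-02 -2.251e+01]
top crop left,top 268 148 scale 6.25
scene crop left,top 171 145 scale 6.25
```

View pics/p6.png

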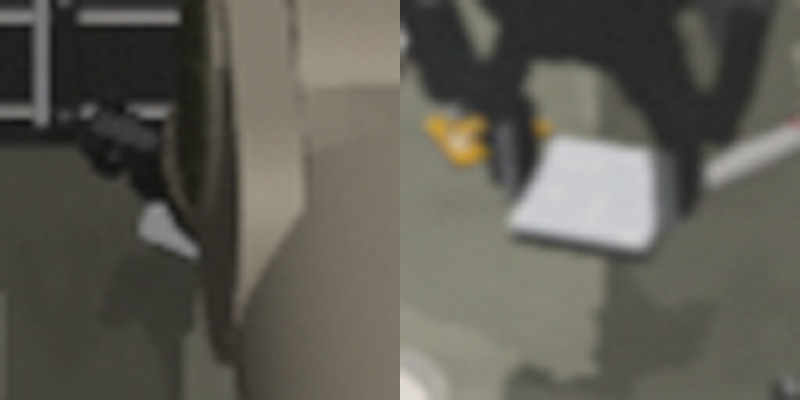

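Request:
move_arm([
  [[-0.007,-0.054,0],[0,0,-3]],
  [[-0.014,-0.108,0],[0,0,-6]],
  [[-0.021,-0.162,0],[0,0,-10]],
  [[-0.028,-0.216,0],[0,0,-14]],
  [[-0.035,-0.27,0],[0,0,-18]],
  [[-0.042,-0.324,0.01],[0,0,-21]],
  [[-0.048,-0.36,0.02],[0,0,-22.5]],
  [[-0.048,-0.377,0.03],[0,0,-22.5]],
  [[-0.048,-0.377,0.05],[0,0,-22.5]],
  [[-0.048,-0.377,0.06],[0,0,-22.5]],
  [[-0.048,-0.377,0.06],[0,0,-22.5]],
  [[-0.048,-0.377,0.06],[0,0,-22.5]],
])

```text
t: 15.58
tcp_pos: [548.0, 310.3, 40.1]
ee_rot: [1.0, -0.001, 0.0, -0.0]
wrist_force: [0.4, -0.9, -0.2]
gripper_width: 50.7
```

```bash
python3 t.py 547.5 311 25 -90; p=$(python3 -c "
from plant import env
p=env.sense()['tcp_pos'];print('%.1f %.1f 0 %.1f'%(p[0],p[1],p[2]))"); python3 ov.py o4 scene 547 310 20 25 chip_box 547.5 311 0 4 lidded_pack $p
```

```text
t 15.57 tcp [548.  310.3  40.1] yaw_y -90.08 tiltz [0.05 0.  ] F [ 0.4 -0.9 -0.2] w 50.7 q [-0.15  0.62 -0.58  1.56  0.37  1.07 -2.4 ]
shift m [-0.0005 -0.0007  0.0151] turn [-0.   -0.05 -0.08]
```

View pics/o4.png

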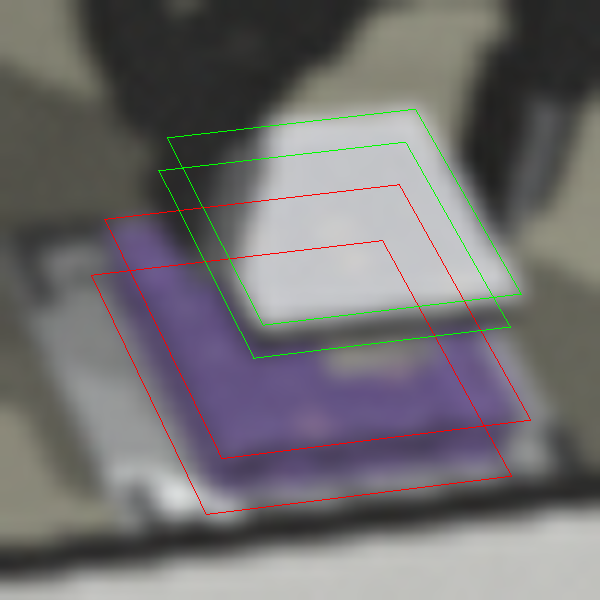

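Request:
move_arm([
  [[-0.0005,-0.0005,0.006],[0,0,0]],
  [[-0.0005,-0.0005,0.012],[0,0,0]],
  [[-0.0005,-0.0005,0.017],[0,0,0]],
  [[-0.0005,-0.0005,0.019],[0,0,0]],
  [[-0.0005,-0.0005,0.02],[0,0,0]],
  [[-0.0005,-0.0005,0.02],[0,0,0]],
])

```text
t: 16.38
tcp_pos: [546.8, 311.5, 20.5]
ee_rot: [1.0, 0.0, 0.0, 0.0]
wrist_force: [-6.0, -3.0, 11.4]
gripper_width: 50.4
```

Request:
move_arm([
  [[0,0,-0.0005],[0,0,0]],
  [[0,0,-0.0005],[0,0,0]],
])

```text
t: 16.62
tcp_pos: [546.9, 311.7, 20.5]
ee_rot: [1.0, 0.0, 0.0, 0.0]
wrist_force: [-2.8, -2.7, 7.6]
gripper_width: 50.5
```

Request:
move_arm([
  [[0,0,0],[0,0,0]],
  [[0,0,0],[0,0,0]],
  [[0,0,0],[0,0,0]],
  [[0,0,0],[0,0,0]],
], claw=85)

```text
t: 17.12
tcp_pos: [546.9, 311.6, 19.8]
ee_rot: [1.0, 0.0, -0.0, -0.0]
wrist_force: [-0.4, -0.3, 0.5]
gripper_width: 72.6
```

Request:
move_arm([
  [[0,0,-0.02],[0,0,0]],
  [[0,0,-0.06],[0,0,0]],
  [[0,0,-0.08],[0,0,0]],
  [[-0.02,0.06,-0.08],[0,0,0]],
  [[-0.04,0.12,-0.08],[0,0,0]],
  [[-0.06,0.18,-0.08],[0,0,0]],
  [[-0.08,0.24,-0.08],[0,0,0]],
  [[-0.08,0.24,-0.08],[0,0,0]],
  [[-0.08,0.24,-0.08],[0,0,0]],
])

```text
t: 18.25
tcp_pos: [467.3, 71.6, 100.6]
ee_rot: [1.0, -0.0, 0.001, -0.0]
wrist_force: [0.4, 0.6, 0.4]
gripper_width: 72.6
```

```bash
python3 t.py 529.5 180.5 100 -90; python3 ov.py o5 top 547 310 10 25 carry_plate 548 310 0 0 chip_box 547.7 310.6 0 4 lidded_pack 547.5 311 0 20;python3 ov.py o5s scene 547 310 10 25 chip_box 547.7 310.6 0 4 lidded_pack 547.5 311 0 20
```

```text
t 18.25 tcp [467.3  71.6 100.6] yaw_y -90.05 tiltz [0.08 0.  ] F [0.4 0.6 0.4] w 72.6 q [ 0.33  0.22 -0.61  1.93  0.15  1.04 -1.92]
shift m [ 0.0621 -0.109   0.0007] turn [-0.   -0.08 -0.05]
```

View pics/o5.png

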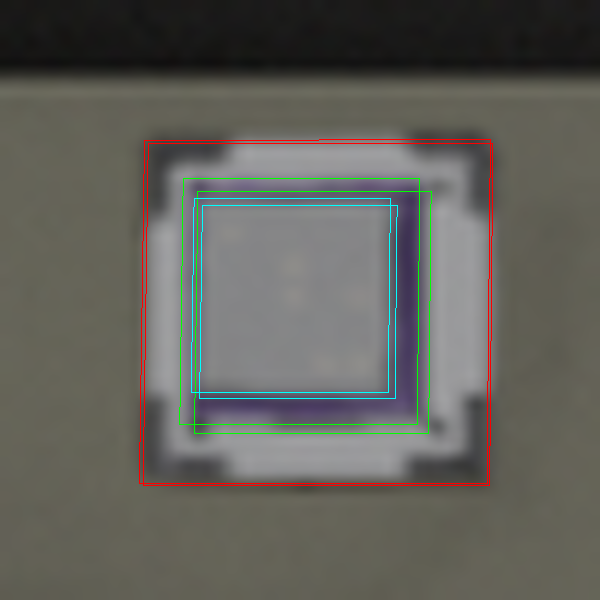

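View pics/o5s.png

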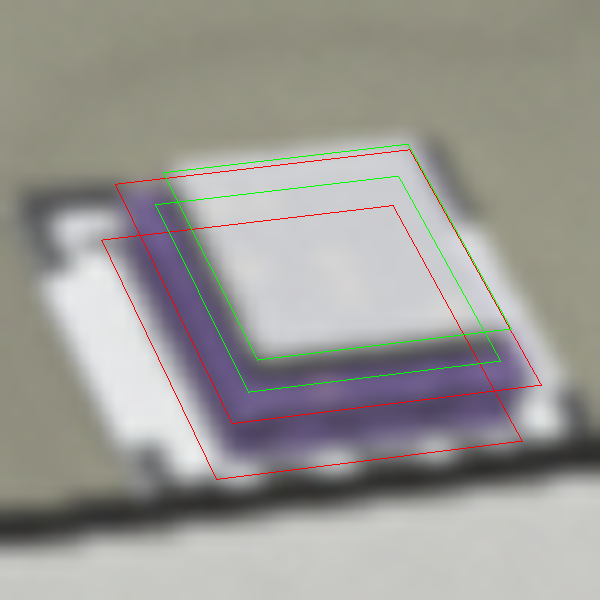

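Request:
move_arm([
  [[0.031,-0.055,0],[0,0,0]],
  [[0.062,-0.109,0],[0,0,0]],
  [[0.062,-0.109,0],[0,0,0]],
  [[0.062,-0.109,0.03],[0,0,0]],
  [[0.062,-0.109,0.06],[0,0,0]],
  [[0.062,-0.109,0.07],[0,0,0]],
  [[0.062,-0.109,0.07],[0,0,0]],
  [[0.062,-0.109,0.07],[0,0,0]],
])

```text
t: 19.35
tcp_pos: [529.7, 181.2, 31.2]
ee_rot: [1.0, 0.0, 0.001, -0.0]
wrist_force: [0.2, 0.5, -0.3]
gripper_width: 72.6
```

```bash
python3 t.py 529.5 180.5 0 -90; python3 ov.py o6 scene 530 180 10 25 glass_dish 529.5 180.5 0 0; python3 ov.py o6t top 530 180 10 25 glass_dish 529.5 180.5 0 0
```

```text
t 19.35 tcp [529.7 181.2  31.2] yaw_y -89.98 tiltz [0.1  0.04] F [ 0.2  0.5 -0.3] w 72.6 q [ 0.09  0.5  -0.6   1.76  0.33  0.98 -2.21]
shift m [-0.0003  0.0007  0.0312] turn [-0.04 -0.1   0.02]
```

View pics/o6.png

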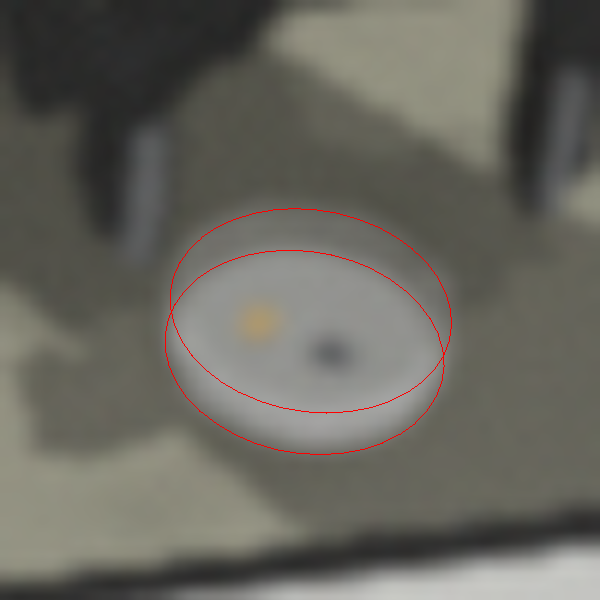

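View pics/o6t.png

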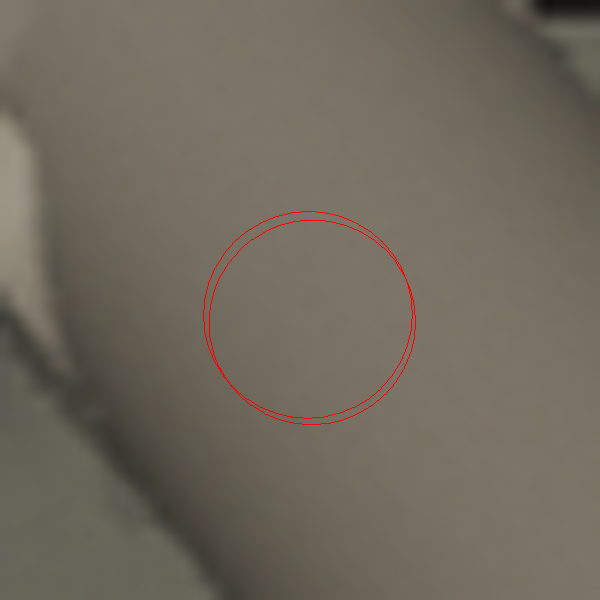

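Request:
move_arm([
  [[0,0.001,0.01],[0,0,0]],
  [[0,0.001,0.02],[0,0,0]],
  [[0,0.001,0.028],[0,0,0]],
  [[0,0.001,0.031],[0,0,0]],
  [[0,0.001,0.031],[0,0,0]],
  [[0,0.001,0.031],[0,0,0]],
])

```text
t: 20.2
tcp_pos: [529.2, 179.8, -0.8]
ee_rot: [1.0, 0.0, 0.0, -0.0]
wrist_force: [-0.0, -0.1, -0.2]
gripper_width: 72.7
```

```bash
python3 t.py 529.5 180.5 0 -90; python3 ov.py o7 scene 530 180 10 25 glass_dish 529.5 180.5 0 0
```

```text
t 20.20 tcp [529.2 179.8  -0.8] yaw_y -89.99 tiltz [0.03 0.02] F [-0.  -0.1 -0.2] w 72.7 q [ 0.07  0.54 -0.58  1.78  0.36  0.92 -2.24]
shift m [ 0.0003 -0.0007 -0.0008] turn [-0.02 -0.03  0.01]
```

View pics/o7.png

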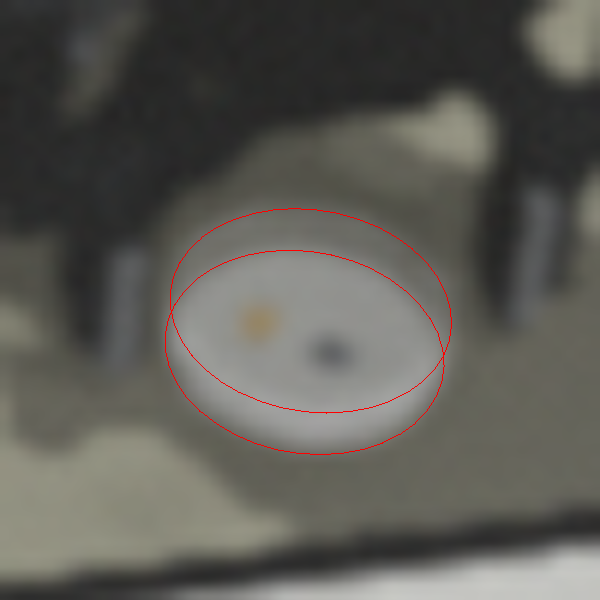

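Request:
move_arm([
  [[0,0,0],[0,0,0]],
  [[0,0,0],[0,0,0]],
  [[0,0,0],[0,0,0]],
  [[0,0,0],[0,0,0]],
  [[0,0,0],[0,0,0]],
], claw=55, grip_force=25)

```text
t: 20.88
tcp_pos: [529.2, 179.7, -0.5]
ee_rot: [1.0, 0.0, 0.0, -0.0]
wrist_force: [-2.2, -0.1, 5.8]
gripper_width: 53.6
```

```bash
python3 t.py 529.5 180.5 0 -90; python3 ov.py o8 scene 530 180 10 25 glass_dish 529.2 179.8 0 0
```

```text
t 20.88 tcp [ 5.292e+02  1.797e+02 -5.000e-01] yaw_y -90.00 tiltz [0.04 0.  ] F [-2.2 -0.1  5.8] w 53.6 q [ 0.07  0.54 -0.58  1.78  0.36  0.92 -2.24]
shift m [ 0.0003 -0.0008 -0.0005] turn [-0.   -0.04  0.  ]
```

View pics/o8.png

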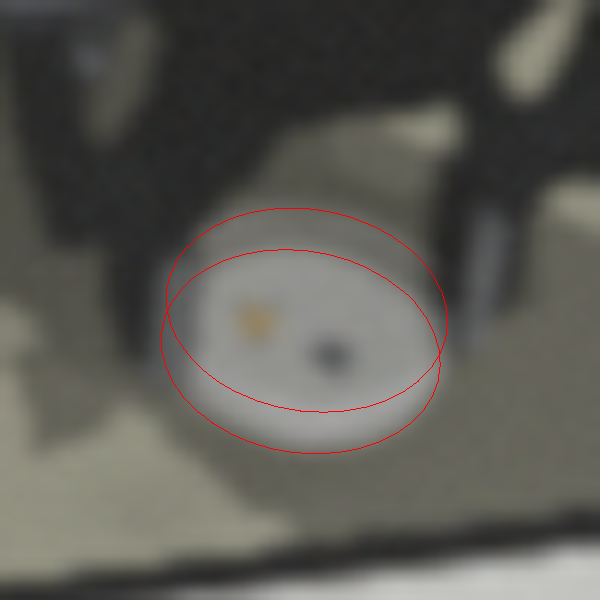

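Request:
move_arm([
  [[0,0,-0.003],[0,0,0]],
  [[0,0,-0.01],[0,0,0]],
  [[0,0,-0.02],[0,0,0]],
  [[0,0,-0.03],[0,0,0]],
  [[0,0,-0.04],[0,0,0]],
  [[0,0,-0.04],[0,0,0]],
  [[0,0,-0.04],[0,0,0]],
])

```text
t: 21.8
tcp_pos: [528.9, 179.5, 38.8]
ee_rot: [1.0, -0.0, -0.0, 0.0]
wrist_force: [-0.4, 0.2, -0.0]
gripper_width: 53.1
```

```bash
python3 t.py 530 180 80 -90 548 311.3 80 -90 548 311.3 45 -90; python3 ov.py o9 scene 530 180 40 25 glass_dish 529.2 179.8 0 40.3
```

```text
t 21.80 tcp [528.9 179.5  38.8] yaw_y -90.00 tiltz [-0.01 -0.  ] F [-0.4  0.2 -0. ] w 53.1 q [ 0.09  0.49 -0.6   1.76  0.32  0.99 -2.21]
shift m [ 0.0011 -0.0005 -0.0412] turn [ 0.    0.01 -0.  ]
shift m [ 0.0191 -0.1318 -0.0413] turn [ 0.    0.01 -0.  ]
shift m [ 0.0191 -0.1318 -0.0063] turn [ 0.    0.01 -0.  ]
```

View pics/o9.png

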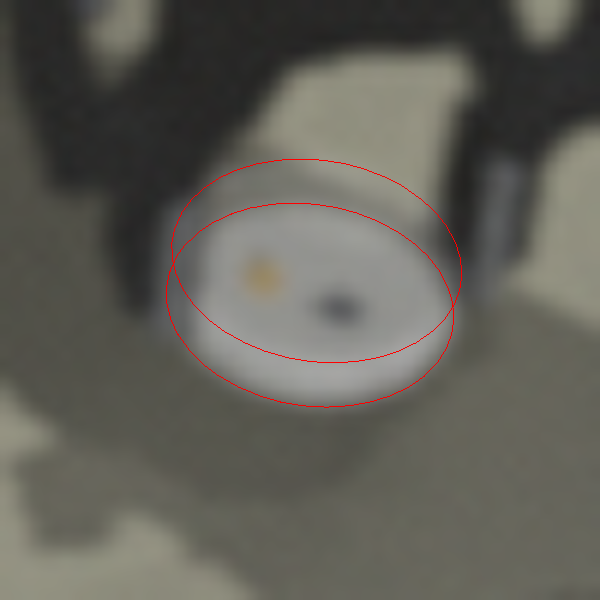

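Request:
move_arm([
  [[0.001,-0.005,-0.02],[0,0,0]],
  [[0.004,-0.025,-0.035],[0,0,0]],
  [[0.008,-0.055,-0.035],[0,0,0]],
  [[0.012,-0.085,-0.035],[0,0,0]],
  [[0.016,-0.112,-0.035],[0,0,0]],
  [[0.018,-0.127,-0.03],[0,0,0]],
  [[0.019,-0.132,-0.025],[0,0,0]],
  [[0.019,-0.132,-0.015],[0,0,0]],
  [[0.019,-0.132,-0.008],[0,0,0]],
  [[0.019,-0.132,-0.006],[0,0,0]],
  [[0.019,-0.132,-0.006],[0,0,0]],
  [[0.019,-0.132,-0.006],[0,0,0]],
])

```text
t: 23.35
tcp_pos: [548.2, 311.6, 45.3]
ee_rot: [1.0, -0.0, 0.0, -0.0]
wrist_force: [-1.3, 0.3, -0.3]
gripper_width: 53.1
```

```bash
python3 t.py 548 311.3 30 -90; python3 ov.py o10 scene 548 311 40 25 lidded_pack 547.5 311.3 0 20 glass_dish 548 311.3 0 45.3
```

```text
t 23.35 tcp [548.2 311.6  45.3] yaw_y -90.01 tiltz [0.04 0.02] F [-1.3  0.3 -0.3] w 53.1 q [-0.14  0.62 -0.6   1.55  0.38  1.09 -2.4 ]
shift m [-0.0002  0.0003  0.0153] turn [-0.02 -0.04 -0.01]
```

View pics/o10.png

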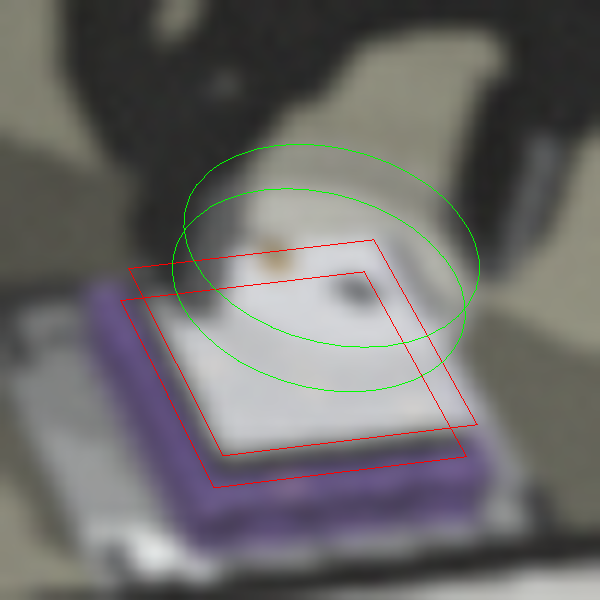

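Request:
move_arm([
  [[0,0,0.005],[0,0,0]],
  [[0,0,0.01],[0,0,0]],
  [[0,0,0.014],[0,0,0]],
  [[0,0,0.015],[0,0,0]],
  [[0,0,0.015],[0,0,0]],
])

```text
t: 24.02
tcp_pos: [547.9, 311.7, 29.8]
ee_rot: [1.0, 0.0, -0.0, -0.0]
wrist_force: [-0.1, -1.2, -0.9]
gripper_width: 52.9
```

```bash
python3 t.py 548 311.3 29 -90
```

```text
t 24.02 tcp [547.9 311.7  29.8] yaw_y -90.00 tiltz [-0.  0.] F [-0.1 -1.2 -0.9] w 52.9 q [-0.15  0.64 -0.59  1.56  0.39  1.06 -2.41]
shift m [0.0001 0.0004 0.0008] turn [-0.  0.  0.]
```

Request:
move_arm([
  [[0,0,0.0005],[0,0,0]],
  [[0,0,0.0005],[0,0,0]],
  [[0,0,0.001],[0,0,0]],
  [[0,0,0.001],[0,0,0]],
])

```text
t: 24.52
tcp_pos: [548.0, 311.7, 29.0]
ee_rot: [1.0, -0.0, 0.0, -0.0]
wrist_force: [-0.9, -0.3, -0.4]
gripper_width: 52.8
```

Request:
move_arm([
  [[0,0,0.0005],[0,0,0]],
  [[0,0,0.0005],[0,0,0]],
  [[0,0,0.001],[0,0,0]],
  [[0,0,0.001],[0,0,0]],
])

```text
t: 25.02
tcp_pos: [548.0, 311.7, 28.9]
ee_rot: [1.0, 0.0, 0.0, 0.0]
wrist_force: [-3.6, -3.9, 10.6]
gripper_width: 53.1
```

```bash
python3 ov.py o11 scene 548 311 40 25 lidded_pack 547.5 311.3 0 20 glass_dish 548 311.3 0 29
```

```text
(no output)
```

View pics/o11.png

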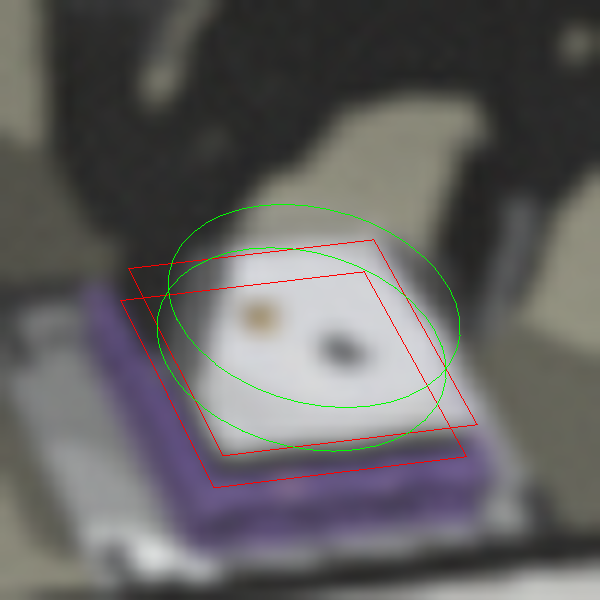

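Contact at the expected height. Ease and release.

Request:
move_arm([
  [[0,0,-0.0005],[0,0,0]],
  [[0,0,-0.0005],[0,0,0]],
])

```text
t: 25.32
tcp_pos: [548.0, 311.7, 28.9]
ee_rot: [1.0, 0.0, 0.0, -0.0]
wrist_force: [-2.9, -1.3, 6.9]
gripper_width: 52.6
```

Request:
move_arm([
  [[0,0,0],[0,0,0]],
  [[0,0,0],[0,0,0]],
  [[0,0,0],[0,0,0]],
  [[0,0,0],[0,0,0]],
], claw=85)

```text
t: 25.82
tcp_pos: [547.9, 311.6, 28.3]
ee_rot: [1.0, 0.0, -0.0, -0.0]
wrist_force: [-0.3, -0.4, -0.1]
gripper_width: 72.7
```

Request:
move_arm([
  [[0,0,-0.01],[0,0,0]],
  [[0,0,-0.04],[0,0,0]],
  [[0,0,-0.08],[0,0,0]],
  [[-0.02,0.06,-0.08],[0,0,0]],
  [[-0.04,0.12,-0.08],[0,0,0]],
  [[-0.06,0.18,-0.08],[0,0,0]],
  [[-0.08,0.23,-0.08],[0,0,0]],
  [[-0.1,0.235,-0.08],[0,0,0]],
  [[-0.115,0.235,-0.08],[0,0,0]],
  [[-0.115,0.235,-0.08],[0,0,0]],
])

```text
t: 27.08
tcp_pos: [432.6, 77.5, 109.0]
ee_rot: [1.0, 0.001, 0.001, 0.0]
wrist_force: [1.0, 0.6, 0.2]
gripper_width: 72.6
```

```bash
python3 t.py 432.5 76.7 80 -90; python3 ov.py o12 top 548 311 10 25 carry_plate 548 310 0 0 lidded_pack 547.5 311.5 0 20 glass_dish 548 311.5 0 29;python3 ov.py o12s scene 548 311 10 25  lidded_pack 547.5 311.5 0 20 glass_dish 548 311.5 0 29;python3 ov.py o13 scene 432 77 20 25 loupe 432.5 76.7 0 0; python3 -c "
from h import *
for c in('top','scene'):
  for q in('glass_dish','loupe'):
    r=env.masks_of(c,q)
    for m in r[:2]:
      print(c,q,round(m['conf'],2),m['rect'],'%.1f %.1f %.1f %.1f'%fit(q,[m['pixels']],[env.camera_params(c)],zb=29 if q=='glass_dish' else 0))
"
```

```text
t 27.07 tcp [432.6  77.5 109. ] yaw_y -89.89 tiltz [ 0.06 -0.02] F [1.  0.6 0.2] w 72.6 q [ 0.37  0.14 -0.66  1.99  0.1   1.04 -1.9 ]
shift m [-0.0002  0.0008  0.029 ] turn [ 0.02 -0.06  0.11]
top glass_dish 0.59 [169.6, 143.0, 18.2, 15.3] 548.7 311.2 0.1 6.9
top loupe 0.71 [137.7, 187.6, 16.1, 14.5] 417.2 413.2 0.2 70.8
scene glass_dish 0.61 [356.2, 202.0, 21.6, 18.4] 546.7 311.9 0.0 45.0
scene loupe 0.58 [252.0, 185.7, 14.0, 17.4] 432.7 75.5 0.1 26.7
```

View pics/o12.png

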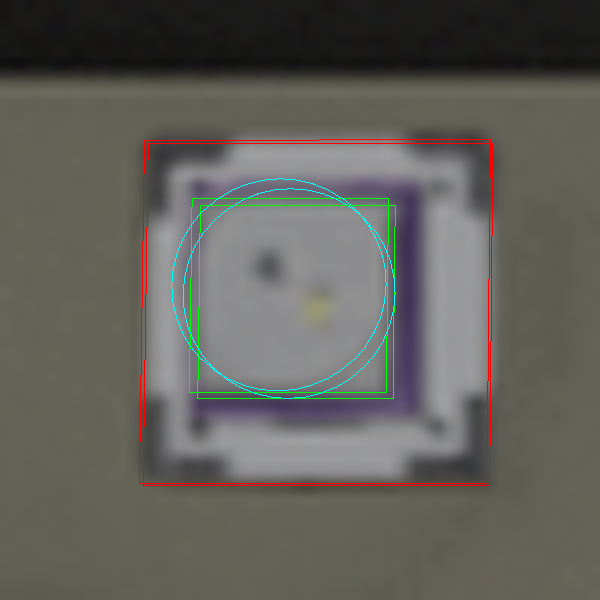

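View pics/o12s.png

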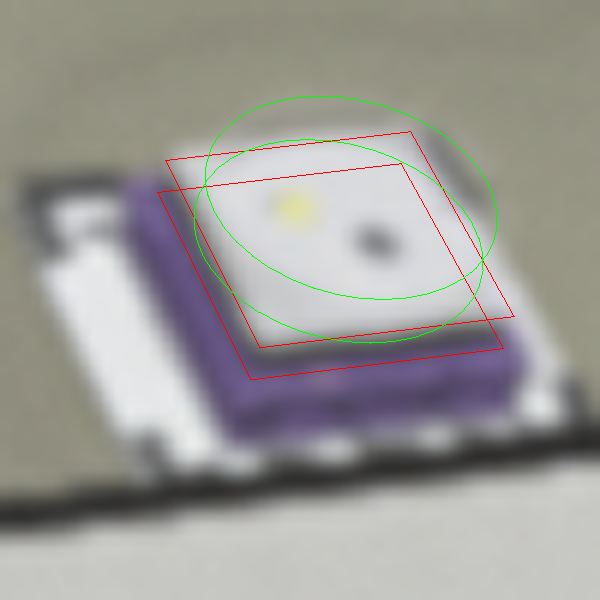

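View pics/o13.png

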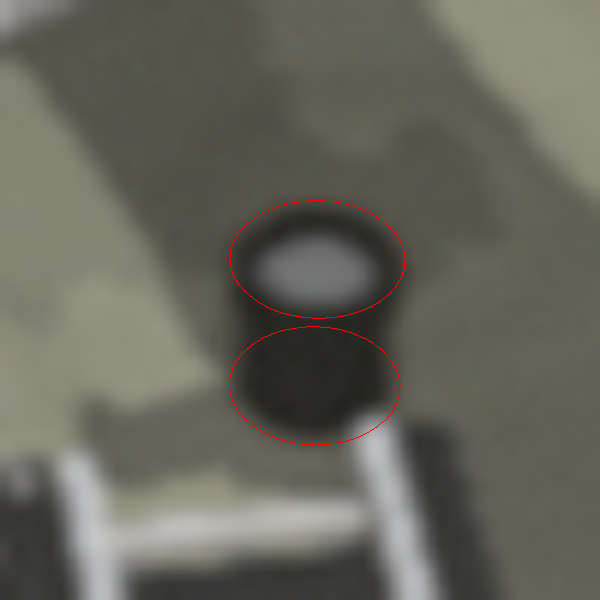

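Request:
move_arm([
  [[0,0.001,0.03],[0,0,0]],
  [[0,0.001,0.06],[0,0,0]],
  [[0,0.001,0.08],[0,0,0]],
  [[0,0.001,0.09],[0,0,0]],
  [[0,0.001,0.09],[0,0,0]],
  [[0,0.001,0.09],[0,0,0]],
])

```text
t: 28.18
tcp_pos: [433.6, 75.8, 19.1]
ee_rot: [1.0, 0.0, 0.001, -0.0]
wrist_force: [-0.5, 0.5, 0.0]
gripper_width: 72.3
```

```bash
python3 t.py 432.6 76.5 17 -90;python3 ov.py o14 scene 432 77 20 25 loupe 432.5 76.7 0 0
```

```text
t 28.18 tcp [433.6  75.8  19.1] yaw_y -89.99 tiltz [0.07 0.01] F [-0.5  0.5  0. ] w 72.3 q [ 0.32  0.29 -0.62  2.08  0.23  0.84 -2.01]
shift m [-0.001  -0.0007  0.0021] turn [-0.01 -0.07  0.01]
```

View pics/o14.png

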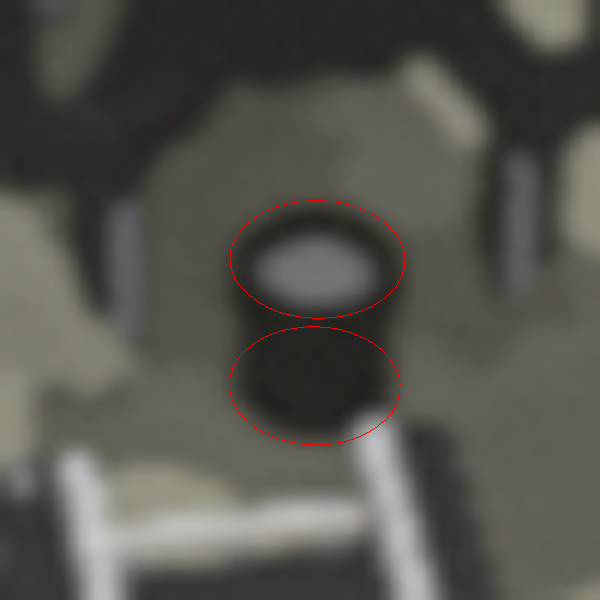

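Request:
move_arm([
  [[-0.001,-0.001,0.001],[0,0,0]],
  [[-0.001,-0.001,0.002],[0,0,0]],
  [[-0.001,-0.001,0.002],[0,0,0]],
])

```text
t: 28.6
tcp_pos: [432.0, 76.6, 16.4]
ee_rot: [1.0, 0.0, 0.0, 0.0]
wrist_force: [-0.1, 0.3, -0.3]
gripper_width: 72.7
```

Request:
move_arm([
  [[0,0,0],[0,0,0]],
  [[0,0,0],[0,0,0]],
  [[0,0,0],[0,0,0]],
  [[0,0,0],[0,0,0]],
  [[0,0,0],[0,0,0]],
  [[0,0,0],[0,0,0]],
  [[0,0,0],[0,0,0]],
], claw=25, grip_force=25)

```text
t: 29.48
tcp_pos: [432.0, 76.6, 16.6]
ee_rot: [1.0, 0.0, 0.0, 0.0]
wrist_force: [-2.1, -1.0, 5.0]
gripper_width: 34.1
```

```bash
python3 t.py 432.6 76.5 17 -90;python3 ov.py o15 scene 432 77 20 25 loupe 432.6 76.5 0 0
```

```text
t 29.48 tcp [432.   76.6  16.6] yaw_y -90.00 tiltz [ 0.01 -0.01] F [-2.1 -1.   5. ] w 34.1 q [ 0.31  0.29 -0.62  2.08  0.23  0.83 -2.02]
shift m [ 0.0006  0.0001 -0.0004] turn [ 0.01 -0.01  0.  ]
```

View pics/o15.png

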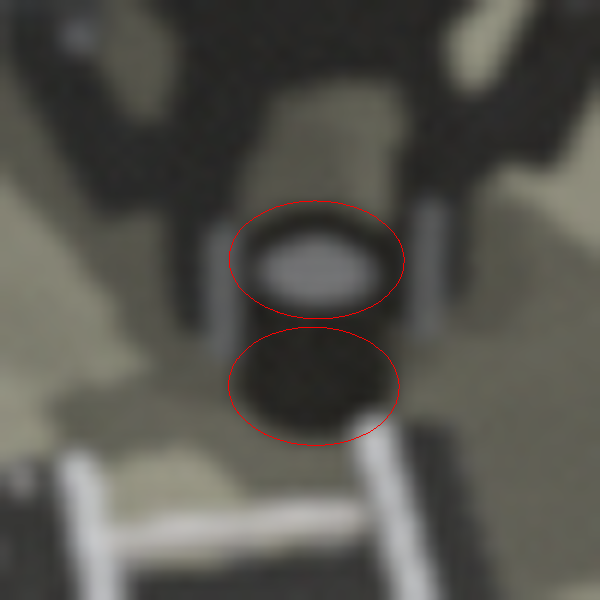

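Request:
move_arm([
  [[0,0,-0.005],[0,0,0]],
  [[0,0,-0.03],[0,0,0]],
  [[0,0,-0.07],[0,0,0]],
  [[0,0,-0.09],[0,0,0]],
  [[0,0,-0.09],[0,0,0]],
  [[0,0,-0.09],[0,0,0]],
])

```text
t: 30.28
tcp_pos: [431.5, 76.4, 105.6]
ee_rot: [1.0, -0.0, -0.0, 0.0]
wrist_force: [-0.2, -0.3, -0.7]
gripper_width: 33.9
```

```bash
python3 t.py 547.8 311.7 100 -90;python3 ov.py o16 scene 432 77 110 25 loupe 432.3 76.5 0 90
```

```text
t 30.27 tcp [431.5  76.4 105.6] yaw_y -90.01 tiltz [-0.05 -0.01] F [-0.2 -0.3 -0.7] w 33.9 q [ 0.37  0.14 -0.66  2.    0.1   1.03 -1.91]
shift m [ 0.1163 -0.2353  0.0055] turn [ 0.01  0.05 -0.01]
```

View pics/o16.png

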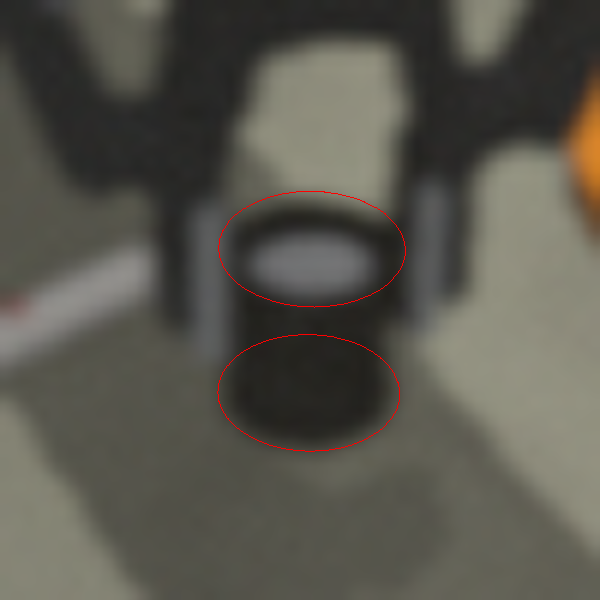

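Lifted upright, matching the model. Carry over the dish.

Request:
move_arm([
  [[0.008,-0.016,0],[0,0,0]],
  [[0.026,-0.053,0],[0,0,0]],
  [[0.045,-0.09,0],[0,0,0]],
  [[0.064,-0.13,0],[0,0,0]],
  [[0.083,-0.168,0],[0,0,0]],
  [[0.1,-0.203,0.005],[0,0,0]],
  [[0.112,-0.227,0.01],[0,0,0]],
  [[0.116,-0.235,0.02],[0,0,0]],
  [[0.116,-0.235,0.03],[0,0,0]],
  [[0.116,-0.235,0.035],[0,0,0]],
  [[0.116,-0.235,0.035],[0,0,0]],
  [[0.116,-0.235,0.035],[0,0,0]],
])

```text
t: 31.82
tcp_pos: [548.3, 311.1, 72.0]
ee_rot: [1.0, -0.0, 0.0, -0.0]
wrist_force: [-0.6, 0.2, 0.7]
gripper_width: 33.8
```

```bash
python3 t.py 547.8 311.7 49 -90;python3 ov.py o17 scene 548 312 60 25 loupe 548.2 311.7 0 54 glass_dish 548 311.5 0 29 lidded_pack 547.5 311.5 0 20
```

```text
t 31.82 tcp [548.3 311.1  72. ] yaw_y -90.04 tiltz [0.05 0.01] F [-0.6  0.2  0.7] w 33.8 q [-0.11  0.6  -0.65  1.53  0.39  1.14 -2.41]
shift m [-0.0005 -0.0006  0.023 ] turn [-0.01 -0.05 -0.04]
```

View pics/o17.png

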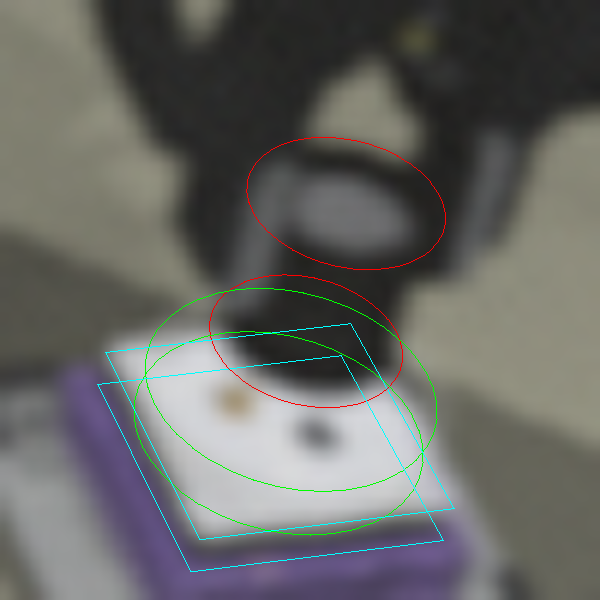

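Request:
move_arm([
  [[-0.0005,-0.0005,0.008],[0,0,0]],
  [[-0.0005,-0.0005,0.015],[0,0,0]],
  [[-0.0005,-0.0005,0.02],[0,0,0]],
  [[-0.0005,-0.0005,0.0215],[0,0,0]],
  [[-0.0005,-0.0005,0.022],[0,0,0]],
  [[-0.0005,-0.0005,0.022],[0,0,0]],
])

```text
t: 32.62
tcp_pos: [547.6, 312.2, 49.6]
ee_rot: [1.0, 0.0, 0.0, -0.0]
wrist_force: [1.0, -0.2, -0.1]
gripper_width: 34.1
```

```bash
python3 t.py 547.8 311.7 48 -90
```

```text
t 32.62 tcp [547.6 312.2  49.6] yaw_y -90.00 tiltz [0.02 0.02] F [ 1.  -0.2 -0.1] w 34.1 q [-0.12  0.63 -0.64  1.55  0.4   1.1  -2.42]
shift m [0.0002 0.0005 0.0016] turn [-0.02 -0.02  0.  ]
```

Request:
move_arm([
  [[0,0.0005,0.0005],[0,0,0]],
  [[0,0.0005,0.001],[0,0,0]],
  [[0,0.0005,0.0015],[0,0,0]],
  [[0,0.0005,0.0015],[0,0,0]],
])

```text
t: 33.12
tcp_pos: [547.5, 311.6, 48.2]
ee_rot: [1.0, -0.0, 0.0, -0.0]
wrist_force: [-0.3, -0.8, 3.6]
gripper_width: 34.4
```

Request:
move_arm([
  [[0,0,0.0003],[0,0,0]],
  [[0,0,0.0005],[0,0,0]],
  [[0,0,0.0005],[0,0,0]],
])

```text
t: 33.5
tcp_pos: [547.6, 311.7, 48.1]
ee_rot: [1.0, -0.0, 0.0, 0.0]
wrist_force: [-2.7, -2.2, 7.3]
gripper_width: 34.4
```

```bash
python3 t.py 547.8 311.7 48 -90;python3 ov.py o18 scene 548 312 60 25 loupe 548.2 311.7 0 31 glass_dish 548 311.5 0 29
```

```text
t 33.50 tcp [547.6 311.7  48.1] yaw_y -90.00 tiltz [ 0.03 -0.  ] F [-2.7 -2.2  7.3] w 34.4 q [-0.11  0.63 -0.64  1.55  0.41  1.1  -2.42]
shift m [ 0.0002 -0.      0.0001] turn [ 0.   -0.03 -0.  ]
```

View pics/o18.png

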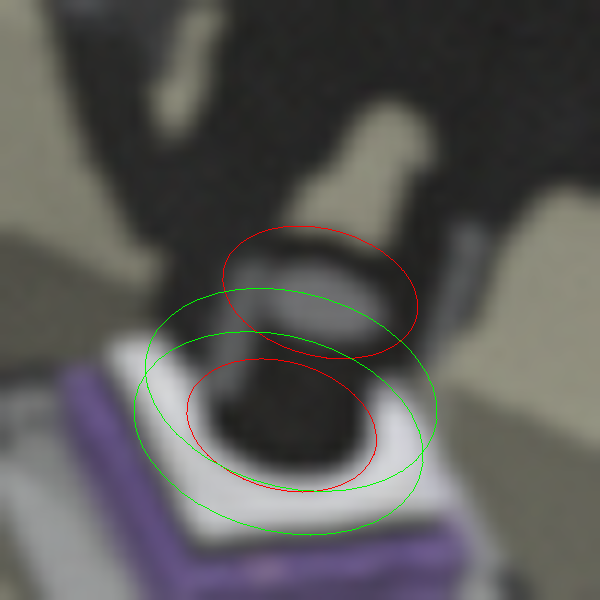

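Request:
move_arm([
  [[0,0,-0.0003],[0,0,0]],
  [[0,0,-0.0003],[0,0,0]],
])

```text
t: 33.8
tcp_pos: [547.6, 311.6, 48.1]
ee_rot: [1.0, 0.0, 0.0, -0.0]
wrist_force: [-2.0, -1.2, 6.6]
gripper_width: 33.5
```

Request:
move_arm([
  [[0,0,0],[0,0,0]],
  [[0,0,0],[0,0,0]],
  [[0,0,0],[0,0,0]],
  [[0,0,0],[0,0,0]],
  [[0,0,0],[0,0,0]],
  [[0,0,0],[0,0,0]],
], claw=80)

```text
t: 34.55
tcp_pos: [547.5, 311.6, 47.7]
ee_rot: [1.0, 0.0, 0.0, -0.0]
wrist_force: [0.1, -0.2, 0.4]
gripper_width: 68.2
```

Request:
move_arm([
  [[0,0,-0.01],[0,0,0]],
  [[0,0,-0.04],[0,0,0]],
  [[0,0,-0.09],[0,0,0]],
  [[0,0,-0.12],[0,0,0]],
  [[-0.03,0.06,-0.12],[0,0,0]],
  [[-0.06,0.12,-0.12],[0,0,0]],
  [[-0.08,0.18,-0.12],[0,0,0]],
  [[-0.1,0.24,-0.12],[0,0,0]],
  [[-0.1,0.3,-0.12],[0,0,0]],
  [[-0.1,0.34,-0.12],[0,0,0]],
  [[-0.1,0.34,-0.12],[0,0,0]],
])

```text
t: 35.92
tcp_pos: [447.3, -32.5, 168.4]
ee_rot: [1.0, -0.004, 0.0, 0.001]
wrist_force: [-0.6, 0.5, 0.4]
gripper_width: 68.2
```

```bash
python3 t.py; python3 ov.py o19 top 548 311 10 25 carry_plate 548 310 0 0 glass_dish 548 311.5 0 29 loupe 547.8 311.7 0 31;python3 ov.py o19s scene 548 311 30 25 loupe 548 311.7 0 31 glass_dish 548 311.5 0 29; python3 v.py fin 530 300 0; python3 -c "
from h import *
for c in('top','scene'):
  im=env.get_image(c); cv2.imwrite('pics/end_'+c+'.png',im[:,:,::-1])"
```

```text
t 35.92 tcp [447.3 -32.5 168.4] yaw_y -90.40 tiltz [ 0.05 -0.08] F [-0.6  0.5  0.4] w 68.2 q [ 0.56  0.08 -0.59  1.9   0.05  1.17 -1.62]
top crop left,top 153 126 scale 6.25
scene crop left,top 323 184 scale 6.25
```

View pics/o19.png

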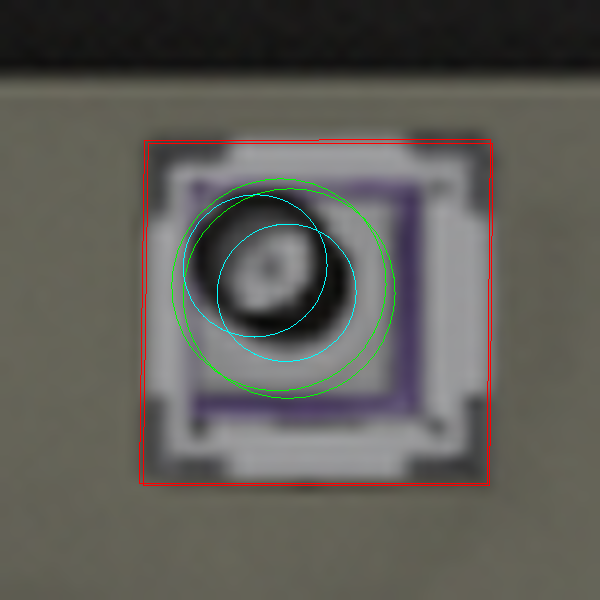

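View pics/o19s.png

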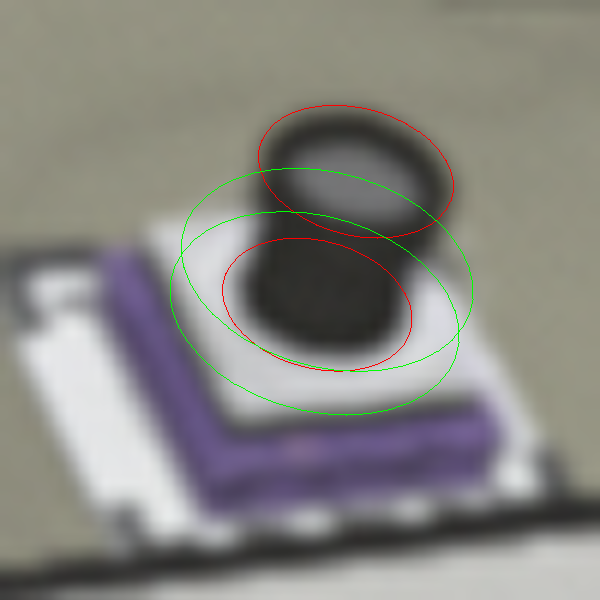

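View pics/end_top.png

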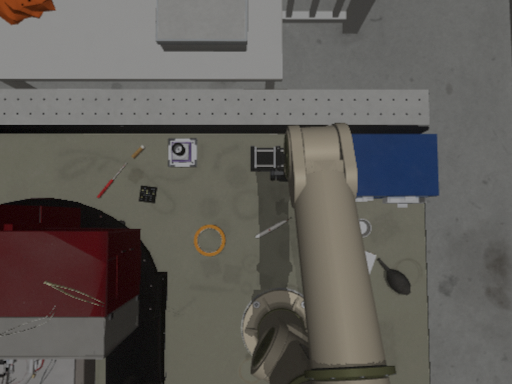

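```bash
python3 -c "
from plant import env
print(env.close_job())"
```

```text
the job is handed in; nothing more can be done
None
```

The stack is built on the plate in the order asked: purple box, lidded tray, glass dish, then the loupe standing in the dish. The job was handed in at about 36 s of the 112 s, with the gripper clear of everything.

- **Last checks:** the final pictures from both cameras show the stack level and the loupe upright inside the dish. As far as the cameras can tell, each piece is centred to about 1–2 mm over the one below. At each touchdown the wrist force was about 5–11 N, at the height expected.
- **Bystanders:** the open chip tray has not moved. The metal cup was partly hidden by the arm in the last top view, but the part that shows is in its old place.
- **Disagreements:**
  - The two cameras differed by up to 4 mm along x on the box. I used the value between them, checked against the gripper's own position. The box and the loupe may sit 1–2 mm toward +x.
  - The networks returned some wrong or missing finds. In one top picture the loupe was reported where the open tray is, and the box on the plate was not found in one call. I left these out.

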